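# Set up the spotting rack from the carrier

## Task

Set up the stain-removal place: move the four stain removers from the drip cups of the grey steel carrier into the beech bench rack, one to each pocket, keeping their order of use. Both racks are read from their tall end: the one standing next to the carrier's grip goes next to the rack's tall end board, and so on to the last. Keep them upright, set each gently down on the floor of its pocket, and leave all four standing there.

Things in the scene. Friction and masses are not known exactly. Their poses are not given: they have to be found in the camera images.
- dropper_centre (a point): Stain dropper: small amber bottle with a label and a black dropper bulb, 33 mm diameter, 102 mm tall; straight body up to 58 mm. Loose, upright, in one of the carrier cups (which one changes), foot 7 mm above the worktop. Point: on its axis 51 mm above the foot, a good height to grasp; z up its axis. About 70 g.
- stick_centre (a point): Stain stick: slim grey tube with a white cap, 26 mm diameter, 136 mm tall, the tallest and thinnest. Loose, upright, in one of the carrier cups (which one changes), foot 7 mm above the worktop. Point: on its axis 68 mm above the foot, a good height to grasp; z up its axis. About 70 g.
- squeeze_centre (a point): Squeeze bottle: plain white plastic with a pointed nozzle, 42 mm diameter up to 82 mm, 128 mm tall. Loose, upright, in one of the carrier cups (which one changes), foot 7 mm above the worktop. Point: on its axis 64 mm above the foot, a good height to grasp; z up its axis. About 100 g.
- flask_centre (a point): Flask: bare aluminium with a flat, wide black screw cap (36 mm), 43 mm diameter up to 62 mm, 90 mm tall, the shortest. Loose, upright, in one of the carrier cups (which one changes), foot 7 mm above the worktop. Point: on its axis 45 mm above the foot, a good height to grasp; z up its axis. About 120 g.
- carrier: Grey steel tray 276 x 70 mm, fixed, left or right of the sink, its row running roughly away from the robot. Tall end at +x: bail with black grip, 88 mm high, 137 mm from the middle. Origin: middle, on the worktop; x along the row to the tall end, z up. Cups at x = 96 (first, by the tall end), 32, -32, -96 mm, y = 0; rims 26 mm up.
- bench_rack: Beech rack 284 x 78 mm, fixed, across the sink from the carrier. Tall end at -x: 90 mm board with hand-hole. Origin: middle, on the worktop; x along the row AWAY from the tall end, z up. Empty pockets, centres x = -96 (first, by the tall end), -32, 32, 96 mm, y = 0; 58 x 56 mm clear, floor 8 mm up, rod tops 27 mm up, short end 36 mm.
- cup_dropper: White drip cup, 55 mm wide, 22 mm high, one of four alike fixed in the carrier; the stain dropper stands in it at the start. Origin: centre of its underside, 4 mm above the worktop. The wall tap hangs over the far part of the sink, between the racks: about x 0.47 to 0.72, y -0.11 to -0.03, z 0.13 to 0.25 m from the robot base; pass in front of it or above it.
- cup_stick: White drip cup, 55 mm wide, 22 mm high, one of four alike fixed in the carrier; the stain stick stands in it at the start. Origin: centre of its underside, 4 mm above the worktop. Other things stand behind the sink (up to 260 mm high, x above 0.63 m), at the front edge (up to 50 mm) and at the far right.
- cup_squeeze: White drip cup, 55 mm wide, 22 mm high, one of four alike fixed in the carrier; the squeeze bottle stands in it at the start. Origin: centre of its underside, 4 mm above the worktop. Pegs and a pen, up to 16 mm high, lie beside the racks.
- cup_flask: White drip cup, 55 mm wide, 22 mm high, one of four alike fixed in the carrier; the flask stands in it at the start. Origin: centre of its underside, 4 mm above the worktop.
Mind the look-alikes: they are no part of the job. What is shaped like the cup_dropper but green is not meant.

How it is judged:
By the outcome, as a careful person would: the job done as asked, in the order asked, and still so for the second after the job is handed in, with the robot touching nothing.
It also fails if it takes over 123 s, if anything falls off the work surface, if the arm or the gripper's body presses on something with over 40 N, if the wrist force passes 120 N, or if a joint passes its speed limit or range.

## Robot

A 7-joint arm with a two-finger parallel gripper is mounted at the origin on a cart in front of the work surface, level with it; the furniture and walls round the work are solid. World frame = base frame: x ahead of the robot, y to its left, z up, the work surface at z = 0. Lengths are in m, angles in rad, forces in N, time in s.
With the tool pointing down it reaches from about 0.425 to 0.95 m from the base axis. Payload 4.7 kg.
Tool frame: the origin (TCP) lies at the very end of the fingers, on their centre line; the grasp point (between the pads) lies bot.grip_depth behind it (bot.grip_depth is the distance from the TCP to the grasp point, in m); z points along the fingers, y is the direction in which the jaws open and shut (so a half turn about z gives the same grasp; the last joint's range is limited). The gripper opens to 87 mm and grips with 3 to 60 N. Pads are 19 mm wide; open, the fingers measure 117 mm over their backs; the gripper's body (75 mm by 190 mm) begins 51 mm behind the grasp point.
Start: joints at [-1.152, 0.469, -0.049, 1.532, 0.024, 1.141, -0.082], TCP at [0.292, 0.608, 0.223] pointing down, gripper open.
Joint ranges: [-2.59, 2.59], [-0.33, 1.99], [-1.39, 1.29], [0.1, 2.45], [-1.04, 4.18], [0.21, 1.99], [-2.66, 2.66]. Speed limits (rad/s): [2.57, 2.57, 3.14, 3.14, 3.14, 3.14, 3.14].

## Interface

Orientations are given as a 3x3 rotation matrix whose columns are the frame's x, y, z axes.
In Python, from workcell import bot gives the robot as it stands.
- The arm moves only by the tool drive_tool, never from a script. Its arguments are lists of equal length, an entry for each row: "dp": the shift along the tool's x, y, z in cm, a list of three; "twist": the turn about the tool's z in rad; "hand": the opening, from 0 (shut) to 1 (fully open). A call has 1 to 10 rows; each row shifts and turns the pose as measured when the row begins, along the tool's axes as they then stand; what a row does not reach is not made up. A row lasts 1/12 s, in which the tool goes at most 41.7 mm and 7.16 degrees, less where a joint would pass 70% of its speed; a pose out of reach is approached as far as the arm can. A call with a gripper value outside its range is refused whole. The fingers move at their own pace and stop on an object; "force" is the grip in N (left out, the last holds). Time passes only in rows, so rows that do not move let the fingers close. It gives the time, the measured TCP pose, the force and the opening at its end, in the units of the state.
- bot.read_state(): the state, without advancing time (a new reading comes with each control period).
- bot.read_camera(name): name is "scene" or "top"; returns a dict with "image" (420x560x3 uint8, blue, green, red), "depth" (420x560 float32, m along the optical axis (not along the pixel's ray), 0 where there is no reading), "camera_matrix" (3x3 intrinsics, pixels), "extrinsics" (4x4, takes a point from world to camera coordinates). Camera axes: x right, y down, z forward; pixel columns grow to the right and rows downward; lengths in m; the calibration is good to about 2 mm. A picture is of the moment at which its call begins.
- bot.close_job(): hands the job in, once; it reports no verdict.
Trained networks look in the newest picture that a camera, given by its name, has taken for a name from the list of things; names that differ only in an ending like _2 or _b are one class to them, and where a whole thing is asked for, a point or a joint stands for the part that bears it (a point fixed in the world has none). Each returns a list of dicts, best first, with "p" (0 to 1); they miss things now and then, are a little off and sometimes report something else, mostly with a low value. They report only what shows in the picture. A call takes as long as a camera call. They do not tell look-alikes from the thing itself.
- bot.find_in(thing, camera): "extent" ([left, top, width, height] in pixels, round what is visible of it).
- bot.cut_out(thing, camera): "pixels" (420x560 bool, what is visible of it) and "extent" ([left, top, width, height] in pixels, round what is visible of it).
The state is a dict: "clock": time; "joint_positions": joint angles; "dq": joint speeds; "joint_torque": joint torques, N m; "tcp_pos": TCP position; "tool_rot": TCP orientation; "contact_force": force on the tool from outside, world axes, zero at the start; "torque": the same for the moment, N m; "gripper_width": opening from 0.0 (shut) to 1.0 (fully open).
Only numpy, scipy, OpenCV 4.12 (cv2) and the standard library are available. Lean on these libraries where they do the work, as an engineer would, in place of code of your own. Each camera call takes 0.05 s, during which the arm holds its last target. There are 200 camera calls.

## Working session

There is one attempt and no reset: what is moved stays moved. The work goes in short steps, Python scripts to look and compute and a tool call to move; the robot and the scene stay as the last step left them, time stands still between calls to the robot, and variables do not carry over. Pictures are saved under pics/ and viewed, about 12 in all and at most 16, crops included, and the job is handed in when it is done.

Besides the shell and the picture viewer there is one more tool, called by a JSON object that holds its "op" and its "data", one argument or row to a line. drive_tool: Moves the arm, as the interface text tells. Its arguments: {"type":"object","properties":{"dp":{"type":"array","items":{"type":"array","items":{"type":"number"}}},"twist":{"type":"array","items":{"type":"number"}},"hand":{"type":"array","items":{"type":"number"}},"force":{"type":"number"}},"required":["dp","twist","hand"]}

```bash
mkdir -p pics; ls
python3 - <<'E'
from workcell import bot
import cv2
print(bot.grip_depth); s=bot.read_state(); print(s)
for c in("scene","top"):
    d=bot.read_camera(c); cv2.imwrite(f"pics/{c}0.png",d["image"]); print(c,d["camera_matrix"].tolist(),d["extrinsics"].round(3).tolist())
    for t in "dropper_centre stick_centre squeeze_centre flask_centre carrier bench_rack cup_dropper".split():
        print(t,[(round(r["p"],2),[round(float(x)) for x in r["extent"]]) for r in bot.find_in(t,c)][:6])
E
```

```text
pics
0.0187
{'clock': 0.0, 'joint_positions': array([-1.15189313,  0.46946002, -0.04860325,  1.53371853,  0.0240911 ,
        1.14093989, -0.08229922]), 'dq': array([-0.00058235, -0.0011593 ,  0.00178836,  0.00062297,  0.00033659,
       -0.00052188, -0.00120741]), 'joint_torque': array([-7.84201147e-04, -5.07961178e+01, -8.11692327e-02, -2.36161101e+01,
       -6.14379952e-02,  3.79281258e-02,  1.72336431e-04]), 'tcp_pos': array([0.29199069, 0.60791503, 0.22147649]), 'tool_rot': array([[-9.01416353e-01,  4.32952581e-01, -7.87746026e-04],
       [ 4.32953294e-01,  9.01414611e-01, -1.77347653e-03],
       [-5.77454637e-05, -1.93969798e-03, -9.99998117e-01]]), 'contact_force': array([ 0.19004579,  0.16946161, -0.14439735]), 'torque': array([ 0.03364776, -0.00906504,  0.02054199]), 'gripper_width': 1.003771416859412}
scene [[402.7097177570541, 0.0, 281.1043454873641], [0.0, 402.7097177570541, 216.00507682213944], [0.0, 0.0, 1.0]] [[-0.791, -0.612, -0.012, 0.335], [-0.309, 0.416, -0.855, 0.214], [0.528, -0.673, -0.518, 1.048], [0.0, 0.0, 0.0, 1.0]]
dropper_centre [(0.86, [166, 253, 16, 2
[... 181 characters left out ...]
 243, 86, 72])]
bench_rack [(0.59, [291, 169, 71, 34])]
cup_dropper [(0.82, [230, 315, 25, 26]), (0.54, [167, 280, 12, 5])]
top [[508.0231811942282, 0.0, 287.7728466600359], [0.0, 508.0231811942282, 202.81466100925394], [0.0, 0.0, 1.0]] [[-0.017, -1.0, 0.012, -0.029], [-0.987, 0.015, -0.159, 0.445], [0.159, -0.015, -0.987, 1.394], [0.0, 0.0, 0.0, 1.0]]
dropper_centre [(0.58, [153, 165, 16, 17])]
stick_centre [(0.62, [147, 207, 18, 14])]
squeeze_centre [(0.67, [150, 143, 21, 18])]
flask_centre [(0.56, [145, 187, 26, 18])]
carrier [(0.7, [148, 133, 27, 102])]
bench_rack [(0.92, [391, 134, 38, 98])]
cup_dropper [(0.65, [152, 167, 21, 18]), (0.52, [138, 255, 24, 22]), (0.38, [154, 168, 15, 10])]
```

Run:
```python
import cv2
a=cv2.imread("pics/top0.png"); cv2.imwrite("pics/t1.png",a)
l=cv2.resize(a[120:290,120:230],None,fx=3.5,fy=3.5,interpolation=cv2.INTER_CUBIC);r=cv2.resize(a[120:290,350:460],None,fx=3.5,fy=3.5,interpolation=cv2.INTER_CUBIC)
cv2.imwrite("pics/t2.png",cv2.hconcat([l,r]))
b=cv2.imread("pics/scene0.png"); cv2.imwrite("pics/s2.png",cv2.resize(b[150:350,130:390],None,fx=3,fy=3,interpolation=cv2.INTER_CUBIC))
```

```text
(no output)
```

View pics/t1.png

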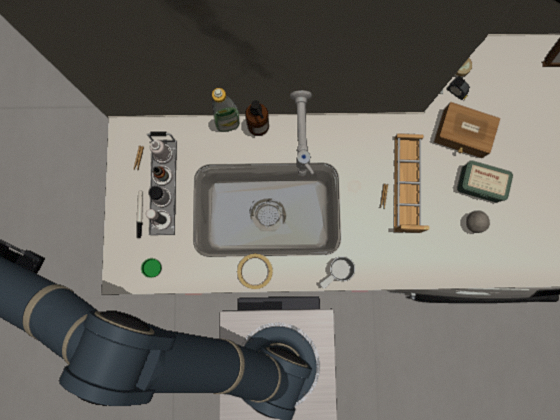

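View pics/t2.png

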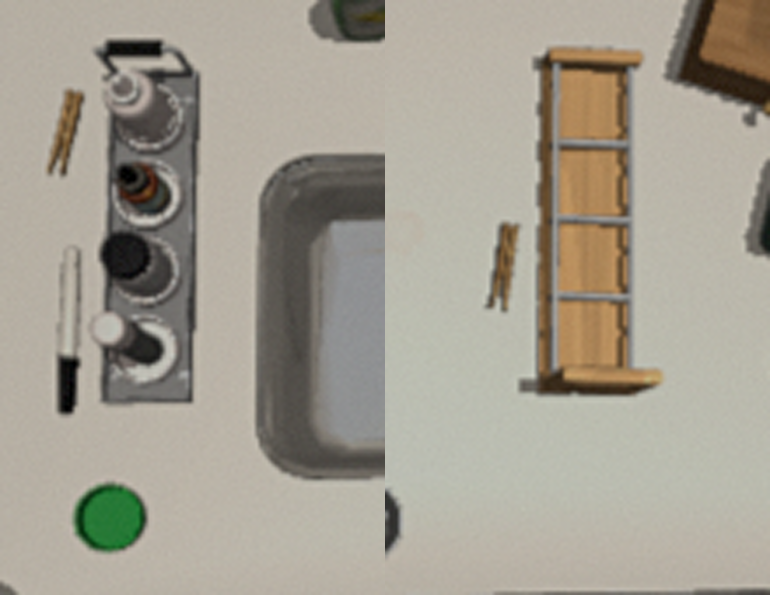

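View pics/s2.png

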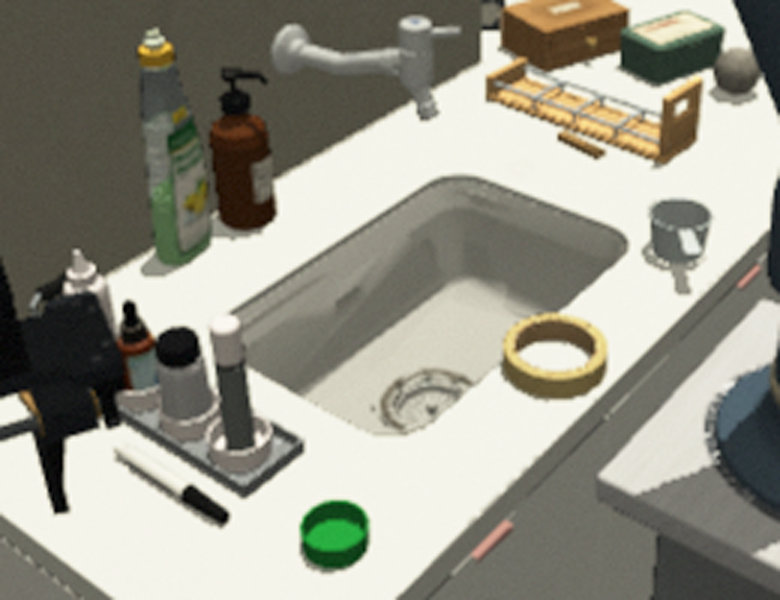

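The carrier is on the left of the picture with its black grip at the far end (top crop ≈ (135,48)). From the grip outward stand the squeeze bottle, the dropper, the flask and the stick. The bench rack is on the right, with its hand-hole tall board at the near end (full image ≈ (399,228)), so the squeeze bottle goes to the nearest pocket and the stick to the farthest. The green cup at (151,268) is the look-alike and isn't part of the job.

```bash
cat > h.py <<'E'
from workcell import bot
import numpy as np, cv2
from scipy.optimize import least_squares
def cloud(d,mask):
    K,E,z=d["camera_matrix"],d["extrinsics"],d["depth"]
    v,u=np.nonzero(mask&(z>0)); Z=z[v,u]
    c=np.stack([(u-K[0,2])/K[0,0]*Z,(v-K[1,2])/K[1,1]*Z,Z])
    return (E[:3,:3].T@(c-E[:3,3:])).T
def atz(d,u,v,z):
    K,E=d["camera_matrix"],d["extrinsics"]
    r=E[:3,:3].T@np.linalg.solve(K,[u,v,1]); o=-E[:3,:3].T@E[:3,3]
    return o+r*(z-o[2])/r[2]
def proj(d,p):
    q=d["extrinsics"][:3,:3]@np.asarray(p).T+d["extrinsics"][:3,3:]; q=d["camera_matrix"]@q
    return (q[:2]/q[2]).T
E
python3 - <<'E'
from h import *
B=dict(dropper=(.0165,.102,.058),stick=(.013,.136,.13),squeeze=(.021,.128,.082),flask=(.0215,.09,.062))
for c in("top","scene"):
    d=bot.read_camera(c)
    full=np.ones((420,560),bool)
    for n,(r,h,s) in B.items():
        m=bot.cut_out(n+"_centre",c)
        if not m: continue
        P=cloud(d,m[0]["pixels"])
        Q=P[(P[:,2]>.032)&(P[:,2]<s+.005)]; T=P[P[:,2]>h+.007-.006]
        if len(Q)>8:
            f=least_squares(lambda x:np.hypot(Q[:,0]-x[0],Q[:,1]-x[1])-r,Q[:,:2].mean(0)-[0.0,0],loss="soft_l1",f_scale=.002)
            print(c,n,round(m[0]["p"],2),"body",len(Q),f.x.round(4),"res",np.abs(f.fun).mean().round(4),end=" ")
        print("top",len(T),T.mean(0).round(4) if len(T) else "",P[:,2].max().round(3),P[:,2].min().round(3))
    for n in("carrier","bench_rack"):
        m=bot.cut_out(n,c)[0]; P=cloud(d,m["pixels"]); 
        print(c,n,len(P),np.percentile(P,[1,99],axis=0).round(3).tolist())
        cand=cv2.minAreaRect(P[(P[:,2]<.06)][:,:2].astype(np.float32)*1000); print(cand)
E
```

```text
top dropper 0.74 body 48 [0.5341 0.3221] res 0.0009 top 14 [0.5334 0.3205 0.1057] 0.112 0.003
top stick 0.58 body 101 [0.4063 0.3227] res 0.0005 top 60 [0.4061 0.3198 0.1421] 0.15 0.003
top squeeze 0.88 body 96 [0.5981 0.3225] res 0.0007 top 8 [0.5958 0.3212 0.1317] 0.134 0.01
top flask 0.63 body 64 [0.4711 0.3244] res 0.0006 top 140 [0.4699 0.3232 0.0964] 0.104 -0.006
top carrier 922 [[0.364, 0.286, -0.003], [0.641, 0.357, 0.089]]
((509.1941223144531, 322.6631164550781), (291.6732177734375, 75.19793701171875), 0.4641151428222656)
top bench_rack 2692 [[0.36, -0.422, -0.0], [0.641, -0.339, 0.092]]
((505.9661865234375, -386.76287841796875), (85.60664367675781, 293.23260498046875), 86.93470764160156)
scene dropper 0.59 body 101 [0.5338 0.3207] res 0.0014 top 13 [0.4358 0.3894 0.1736] 0.334 -0.002
scene stick 0.63 body 337 [0.4064 0.3204] res 0.0009 top 63 [0.4028 0.3236 0.1415] 0.145 0.001
scene squeeze 0.44 body 22 [0.5991 0.3175] res 0.0067 top 12 [0.4122 0.4328 0.25  ] 0.336 0.029
scene flask 0.74 body 178 [0.4713 0.322 ] res 0.0014 top 106 [0.4667 0.3257 0.0961] 0.099 0.02
scene carrier 552 [[0.362, 0.287, -0.001], [0.718, 0.358, 0.088]]
((541.1968994140625, 320.0729064941406), (74.36304473876953, 360.001953125), 88.78863525390625)
scene bench_rack 1161 [[0.357, -0.473, -0.002], [0.64, -0.337, 0.09]]
((506.03350830078125, -399.1183776855469), (281.8253173828125, 250.64569091796875), 29.289379119873047)
```

Run:
```python
from h import *
d=bot.read_camera("top"); m=bot.cut_out("bench_rack","top")[0]["pixels"]
P=cloud(d,m); z=P[:,2]
for n,s in(("board",(z>.05)&(z<.1)),("boardtop",(z>.086)&(z<.095)),("short top",(z>.031)&(z<.041)&(P[:,0]>.55)),("floor",(z>.003)&(z<.013)),("rods",(z>.022)&(z<.03))):
    Q=P[s]; print(n,len(Q),np.percentile(Q,[2,98],axis=0).round(4).tolist(),Q.mean(0).round(4))
    if len(Q)>5: print(cv2.minAreaRect(Q[:,:2].astype(np.float32)*1000))
# overlay model hypothesis
im=cv2.resize(d["image"],None,fx=4,fy=4,interpolation=cv2.INTER_CUBIC)
def draw(c,yaw,pts,col):
    R=np.array([[np.cos(yaw),-np.sin(yaw),0],[np.sin(yaw),np.cos(yaw),0],[0,0,1]])
    q=proj(d,np.array(pts)@R.T+c); cv2.polylines(im,[np.int32(q*4+2)],False,col,1)
def model(c,yaw):
    for x in(-128,-64,0,64,128):draw(c,yaw,[(x/1e3,-.039,.027),(x/1e3,.039,.027)],(0,0,255))
    draw(c,yaw,[(-.142,-.039,0.09),(-.142,.039,.09)],(0,255,0)); draw(c,yaw,[(.142,-.039,.036),(.142,.039,.036)],(0,255,0))
    for y in(-.039,.039):draw(c,yaw,[(-.142,y,0),(.142,y,0)],(255,0,0))
model(np.array([.502,-.3805,0]),0)
draw(np.array([.502,.322,0]),0,[(-.138,-.035,.004),(.138,-.035,.004),(.138,.035,.004),(-.138,.035,.004),(-.138,-.035,.004)],(0,0,255))
a=im[120*4:245*4,370*4:445*4]; b=im[120*4:245*4,135*4:190*4]
cv2.imwrite("pics/o1.png",cv2.hconcat([b,a]))
```

```text
board 171 [[0.3588, -0.4105, 0.0514], [0.3736, -0.3368, 0.095]] [ 0.3651 -0.3727  0.0836]
((366.4556884765625, -375.2164611816406), (78.22572326660156, 12.866227149963379), 86.99694061279297)
boardtop 105 [[0.3596, -0.4106, 0.0863], [0.3736, -0.3394, 0.0943]] [ 0.366  -0.375   0.0899]
((366.4613952636719, -374.5295104980469), (76.8547592163086, 11.942286491394043), 87.07902526855469)
short top 100 [[0.5646, -0.425, 0.0311], [0.6445, -0.3549, 0.0407]] [ 0.6335 -0.3883  0.0352]
((598.7576293945312, -386.60125732421875), (74.50434112548828, 89.46942901611328), 85.7517318725586)
floor 1638 [[0.3852, -0.4178, 0.0034], [0.6288, -0.3426, 0.0124]] [ 0.5042 -0.3817  0.0078]
((506.42401123046875, -379.93499755859375), (72.81916809082031, 293.1889343261719), 86.68122863769531)
rods 425 [[0.371, -0.4217, 0.0223], [0.634, -0.3438, 0.0297]] [ 0.5132 -0.3827  0.026 ]
((501.1521301269531, -382.70391845703125), (75.05459594726562, 283.6197814941406), 86.38751220703125)
```

View pics/o1.png

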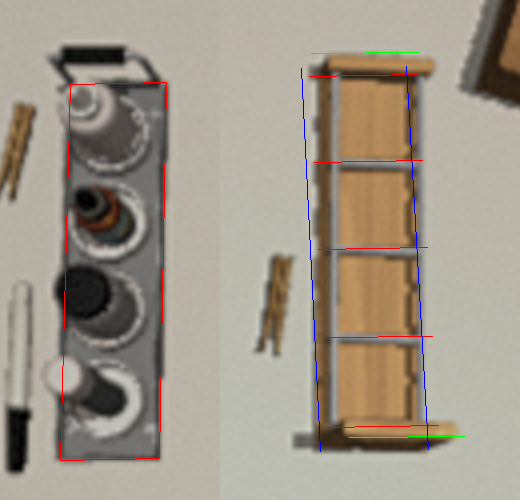

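Run:
```python
from h import *
c=np.array([.4995,-.383,0]);yaw=-.055
R=np.array([[np.cos(yaw),-np.sin(yaw),0],[np.sin(yaw),np.cos(yaw),0],[0,0,1]])
out=[]
for cam,(x0,x1,y0,y1) in(("top",(380,440,125,240)),("scene",(285,370,160,210))):
    d=bot.read_camera(cam); f=5
    im=cv2.resize(d["image"],None,fx=f,fy=f,interpolation=cv2.INTER_CUBIC)
    def draw(pts,col):
        cv2.polylines(im,[np.int32(proj(d,np.array(pts)/1e3@R.T+c)*f+f/2)],False,col,1)
    for x in(-64,0,64):draw([(x,-30,27),(x,30,27)],(0,0,255))
    for y in(-39,39):draw([(-142,y,0),(142,y,0)],(255,0,0))
    draw([(-142,-39,90),(-142,39,90)],(0,255,0)); draw([(142,-39,36),(142,39,36)],(0,255,0))
    a=im[y0*f:y1*f,x0*f:x1*f]; out.append(cv2.copyMakeBorder(a,0,575-a.shape[0],0,0,cv2.BORDER_CONSTANT))
cv2.imwrite("pics/o2.png",cv2.hconcat(out))
for x in(-96,-32,32,96):print(x,(R@[x/1e3,0,0]+c).round(4))
```

```text
-96 [ 0.4036 -0.3777  0.    ]
-32 [ 0.4675 -0.3812  0.    ]
32 [ 0.5315 -0.3848  0.    ]
96 [ 0.5954 -0.3883  0.    ]
```

View pics/o2.png

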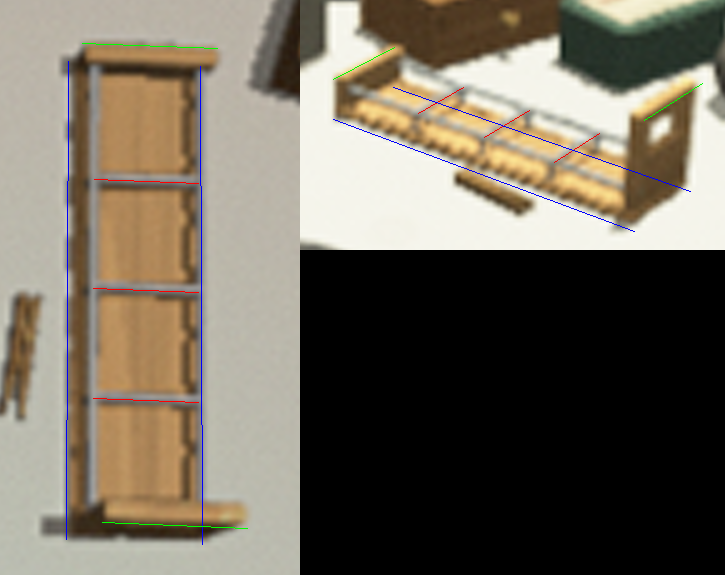

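{"op": "drive_tool", "data": {
  "dp": [
    [0,0,0],
    [0,0,0],
    [0,0,0],
    [0,0,0],
    [0,0,0]
  ],
  "twist": [-0.106,-0.106,-0.106,-0.106,0],
  "hand": [1,1,1,1,1],
  "force": 15
}}

```text
clock: 2.12
tcp_pos: [0.2921, 0.6086, 0.2226]
tool_rot: [[-1.0, 0.004, 0.0], [0.004, 1.0, -0.0], [-0.0, -0.0, -1.0]]
contact_force: [-0.1, 0.3, -0.9]
gripper_width: 1.0
```

```bash
cat > go.py <<'E'
# usage: go.py x y z -> delta in tool axes (cm), current yaw of tool x axis
import sys; from h import *
s=bot.read_state(); R=s["tool_rot"]; t=np.array([float(a) for a in sys.argv[1:4]])
print(s["clock"],s["tcp_pos"].round(4),"yaw",np.degrees(np.arctan2(R[1,0],R[0,0])).round(2),"tilt",R[:2,2].round(4),"w",round(s["gripper_width"],3),"F",s["contact_force"].round(1))
print("dp cm",(R.T@(t-s["tcp_pos"])*100).round(2))
E
python3 go.py .471 .323 .19
```

```text
2.1167 [0.2921 0.6086 0.2226] yaw 179.77 tilt [ 0.0004 -0.0001] w 1.0 F [-0.1  0.3 -0.9]
dp cm [-18.   -28.48   3.27]
```

{"op": "drive_tool", "data": {
  "dp": [
    [-2,-3.16,0],
    [-2,-3.16,0],
    [-2,-3.16,0],
    [-2,-3.16,0],
    [-2,-3.16,0],
    [-2,-3.16,0],
    [-2,-3.16,0],
    [-2,-3.16,0],
    [-2,-3.16,0],
    [0,0,0]
  ],
  "twist": [0,0,0,0,0,0,0,0,0,0],
  "hand": [1,1,1,1,1,1,1,1,1,1]
}}

```text
clock: 2.95
tcp_pos: [0.4732, 0.3127, 0.2205]
tool_rot: [[-1.0, 0.026, -0.001], [0.026, 1.0, 0.005], [0.001, 0.005, -1.0]]
contact_force: [0.3, -0.7, 0.3]
gripper_width: 0.998
```

```bash
python3 go.py .471 .323 .035
```

```text
2.95 [0.4732 0.3127 0.2205] yaw 178.49 tilt [-0.0007  0.0047] w 0.998 F [ 0.3 -0.7  0.3]
dp cm [ 0.24  0.94 18.56]
```

{"op": "drive_tool", "data": {
  "dp": [
    [0.2,0.9,0],
    [0,0,0],
    [0,0,2],
    [0,0,2],
    [0,0,2],
    [0,0,2],
    [0,0,2],
    [0,0,2],
    [0,0,1],
    [0,0,0]
  ],
  "twist": [0,0,0,0,0,0,0,0,0,0],
  "hand": [1,1,1,1,1,1,1,1,1,1]
}}

```text
clock: 3.78
tcp_pos: [0.4677, 0.3378, 0.0885]
tool_rot: [[-1.0, 0.026, 0.003], [0.027, 1.0, 0.016], [-0.003, 0.016, -1.0]]
contact_force: [-0.4, 0.2, -0.0]
gripper_width: 1.0
```

```bash
python3 go.py .471 .323 .035
```

```text
3.7833 [0.4677 0.3378 0.0885] yaw 178.48 tilt [0.0032 0.0158] w 1.0 F [-0.4  0.2 -0. ]
dp cm [-0.35 -1.56  5.33]
```

{"op": "drive_tool", "data": {
  "dp": [
    [-0.3,-1.5,0],
    [0,0,0],
    [0,0,0]
  ],
  "twist": [0,0,0],
  "hand": [1,1,1]
}}

```text
clock: 4.03
tcp_pos: [0.4699, 0.3245, 0.0896]
tool_rot: [[-1.0, 0.023, 0.004], [0.023, 1.0, 0.017], [-0.004, 0.018, -1.0]]
contact_force: [-0.2, -0.1, 0.8]
gripper_width: 0.998
```

```bash
python3 go.py .471 .323 .035
```

```text
4.0333 [0.4699 0.3245 0.0896] yaw 178.68 tilt [0.0039 0.0175] w 0.998 F [-0.2 -0.1  0.8]
dp cm [-0.09 -0.24  5.46]
```

{"op": "drive_tool", "data": {
  "dp": [
    [0,-0.1,1],
    [0,-0.1,1],
    [0,-0.1,1],
    [0,-0.1,1],
    [0,0,0]
  ],
  "twist": [0,0,0,0,0],
  "hand": [1,1,1,1,1]
}}

```text
clock: 4.45
tcp_pos: [0.4725, 0.3213, 0.0492]
tool_rot: [[-1.0, 0.025, 0.01], [0.026, 0.999, 0.022], [-0.009, 0.022, -1.0]]
contact_force: [-1.3, -0.1, -0.2]
gripper_width: 1.0
```

```bash
python3 go.py .471 .323 .035
```

```text
4.45 [0.4725 0.3213 0.0492] yaw 178.53 tilt [0.0098 0.0216] w 1.0 F [-1.3 -0.1 -0.2]
dp cm [0.17 0.13 1.42]
```

{"op": "drive_tool", "data": {
  "dp": [
    [0.15,0.1,0.7],
    [0,0,0.7],
    [0,0,0],
    [0,0,0],
    [0,0,0],
    [0,0,0],
    [0,0,0],
    [0,0,0],
    [0,0,0],
    [0,0,0]
  ],
  "twist": [0,0,0,0,0,0,0,0,0,0],
  "hand": [1,1,1,0.35,0.35,0.35,0.35,0.35,0.35,0.35],
  "force": 15
}}

```text
clock: 5.28
tcp_pos: [0.4712, 0.3234, 0.0333]
tool_rot: [[-1.0, 0.025, 0.01], [0.025, 0.999, 0.022], [-0.009, 0.022, -1.0]]
contact_force: [-0.3, -0.8, 0.0]
gripper_width: 0.561
```

```bash
python3 go.py .471 .323 .035
```

```text
5.2833 [0.4712 0.3234 0.0333] yaw 178.55 tilt [0.0097 0.0218] w 0.561 F [-0.3 -0.8  0. ]
dp cm [ 0.02 -0.04 -0.17]
```

{"op": "drive_tool", "data": {
  "dp": [
    [0,0,0],
    [0,0,0],
    [0,0,0],
    [0,0,0],
    [0,0,-1],
    [0,0,-2],
    [0,0,-2],
    [0,0,0]
  ],
  "twist": [0,0,0,0,0,0,0,0],
  "hand": [0.35,0.35,0.35,0.35,0.35,0.35,0.35,0.35]
}}

```text
clock: 5.95
tcp_pos: [0.4694, 0.3212, 0.0849]
tool_rot: [[-1.0, 0.025, 0.006], [0.025, 1.0, 0.019], [-0.005, 0.019, -1.0]]
contact_force: [0.7, 1.1, -0.3]
gripper_width: 0.488
```

```bash
python3 go.py .531 -.385 .3
```

```text
5.95 [0.4694 0.3212 0.0849] yaw 178.56 tilt [0.006  0.0189] w 0.488 F [ 0.7  1.1 -0.3]
dp cm [ -8.06 -70.02 -22.8 ]
```

{"op": "drive_tool", "data": {
  "dp": [
    [0,0,-2],
    [0,-1,-3],
    [0,-2,-3],
    [0,-2,-3],
    [0,-2,-3],
    [0,-2,-3],
    [-1,-2,-3],
    [-1,-2,-2],
    [-1,-2,-1],
    [0,0,0]
  ],
  "twist": [0,0,0,0,0,0,0,0,0,0],
  "hand": [0.35,0.35,0.35,0.35,0.35,0.35,0.35,0.35,0.35,0.35]
}}

```text
clock: 6.78
tcp_pos: [0.4921, 0.1589, 0.3223]
tool_rot: [[-1.0, 0.019, 0.004], [0.02, 1.0, 0.016], [-0.004, 0.016, -1.0]]
contact_force: [1.1, -1.0, -1.0]
gripper_width: 0.491
```

```bash
python3 go.py .531 -.385 .3
```

```text
6.7833 [0.4921 0.1589 0.3223] yaw 178.88 tilt [0.004  0.0157] w 0.491 F [ 1.1 -1.  -1. ]
dp cm [ -4.94 -54.34   1.39]
```

{"op": "drive_tool", "data": {
  "dp": [
    [0,-2,0],
    [0,-3,0],
    [0,-3,0],
    [0,-3,0],
    [0,-3,0],
    [0,-3,0],
    [0,-3,0],
    [0,-3,0],
    [0,-3,0],
    [0,-3,0]
  ],
  "twist": [0,0,0,0,0,0,0,0,0,0],
  "hand": [0.35,0.35,0.35,0.35,0.35,0.35,0.35,0.35,0.35,0.35]
}}

```text
clock: 7.62
tcp_pos: [0.4837, -0.1339, 0.3128]
tool_rot: [[-1.0, 0.005, -0.0], [0.005, 1.0, 0.022], [0.0, 0.022, -1.0]]
contact_force: [0.5, 0.1, -0.8]
gripper_width: 0.488
```

```bash
python3 go.py .531 -.385 .3
```

```text
7.6167 [ 0.4837 -0.1339  0.3128] yaw 179.73 tilt [-0.0004  0.0218] w 0.488 F [ 0.5  0.1 -0.8]
dp cm [ -4.85 -25.11   0.73]
```

{"op": "drive_tool", "data": {
  "dp": [
    [-0.5,-3,0],
    [-0.6,-3,0],
    [-0.6,-3,0],
    [-0.6,-3,0],
    [-0.6,-3,0],
    [-0.6,-3,0],
    [-0.6,-3,0],
    [-0.6,-2,0],
    [0,-1,0],
    [0,0,0]
  ],
  "twist": [0,0.01,0.01,0.01,0.01,0.01,0,0,0,0],
  "hand": [0.35,0.35,0.35,0.35,0.35,0.35,0.35,0.35,0.35,0.35]
}}

```text
clock: 8.45
tcp_pos: [0.518, -0.3891, 0.2984]
tool_rot: [[-0.998, 0.064, -0.012], [0.063, 0.998, 0.025], [0.014, 0.024, -1.0]]
contact_force: [-0.8, 0.0, -1.0]
gripper_width: 0.49
```

```bash
python3 go.py .531 -.385 .06
```

```text
8.45 [ 0.518  -0.3891  0.2984] yaw 176.36 tilt [-0.0123  0.0248] w 0.49 F [-0.8  0.  -1. ]
dp cm [-1.6  -0.08 23.82]
```

{"op": "drive_tool", "data": {
  "dp": [
    [-1.2,0,1],
    [-0.4,0,2.5],
    [0,0,2.5],
    [0,0,2.5],
    [0,0,2.5],
    [0,0,2.5],
    [0,0,2.5],
    [0,0,2],
    [0,0,1],
    [0,0,0]
  ],
  "twist": [0,0,0,0,0,0,0,0,0,0],
  "hand": [0.35,0.35,0.35,0.35,0.35,0.35,0.35,0.35,0.35,0.35]
}}

```text
clock: 9.28
tcp_pos: [0.5351, -0.3658, 0.1009]
tool_rot: [[-0.999, 0.05, -0.01], [0.05, 0.998, 0.039], [0.012, 0.038, -0.999]]
contact_force: [0.2, 1.1, -2.1]
gripper_width: 0.49
```

```bash
python3 go.py .531 -.385 .035
```

```text
9.2833 [ 0.5351 -0.3658  0.1009] yaw 177.13 tilt [-0.0099  0.0385] w 0.49 F [ 0.2  1.1 -2.1]
dp cm [ 0.23 -2.19  6.51]
```

{"op": "drive_tool", "data": {
  "dp": [
    [0.2,-1.2,0],
    [0,-0.9,0],
    [0,-0.1,1],
    [0,-0.1,1],
    [0,-0.1,1],
    [0,-0.1,0.7],
    [0,0,0]
  ],
  "twist": [0,0,0,0,0,0,0],
  "hand": [0.35,0.35,0.35,0.35,0.35,0.35,0.35]
}}

```text
clock: 9.87
tcp_pos: [0.5342, -0.393, 0.0652]
tool_rot: [[-0.999, 0.05, -0.002], [0.049, 0.998, 0.034], [0.003, 0.034, -0.999]]
contact_force: [0.3, -1.4, -1.9]
gripper_width: 0.49
```

```bash
python3 go.py .531 -.385 .035
```

```text
9.8667 [ 0.5342 -0.393   0.0652] yaw 177.16 tilt [-0.0018  0.034 ] w 0.49 F [ 0.3 -1.4 -1.9]
dp cm [0.35 0.68 3.04]
```

{"op": "drive_tool", "data": {
  "dp": [
    [0.3,0.6,0],
    [0,0,0],
    [0,0,0.8],
    [0,0,0.8],
    [0,0,0.6],
    [0,0,0]
  ],
  "twist": [0,0,0,0,0,0],
  "hand": [0.35,0.35,0.35,0.35,0.35,0.35]
}}

```text
clock: 10.37
tcp_pos: [0.5316, -0.3844, 0.0412]
tool_rot: [[-0.999, 0.048, -0.002], [0.048, 0.998, 0.035], [0.003, 0.035, -0.999]]
contact_force: [0.9, 0.0, -1.7]
gripper_width: 0.491
```

```bash
python3 go.py .531 -.385 .035
```

```text
10.3667 [ 0.5316 -0.3844  0.0412] yaw 177.23 tilt [-0.0015  0.0348] w 0.491 F [ 0.9  0.  -1.7]
dp cm [ 0.05 -0.09  0.62]
```

{"op": "drive_tool", "data": {
  "dp": [
    [0,0,0.3],
    [0,0,0.2],
    [0,0,0.1],
    [0,0,0.1],
    [0,0,0]
  ],
  "twist": [0,0,0,0,0],
  "hand": [0.35,0.35,0.35,0.35,0.35]
}}

```text
clock: 10.78
tcp_pos: [0.532, -0.3844, 0.0352]
tool_rot: [[-0.999, 0.048, -0.001], [0.048, 0.998, 0.035], [0.003, 0.035, -0.999]]
contact_force: [0.0, -0.1, -1.7]
gripper_width: 0.49
```

```bash
python3 go.py .531 -.385 .035
```

```text
10.7833 [ 0.532  -0.3844  0.0352] yaw 177.23 tilt [-0.0011  0.0352] w 0.49 F [ 0.  -0.1 -1.7]
dp cm [ 0.1  -0.06  0.02]
```

{"op": "drive_tool", "data": {
  "dp": [
    [0,0,0.1],
    [0,0,0.1],
    [0,0,0]
  ],
  "twist": [0,0,0],
  "hand": [0.35,0.35,0.35]
}}

```text
clock: 11.03
tcp_pos: [0.5325, -0.385, 0.035]
tool_rot: [[-0.999, 0.049, 0.001], [0.049, 0.998, 0.035], [0.001, 0.035, -0.999]]
contact_force: [0.9, 0.0, -0.7]
gripper_width: 0.494
```

{"op": "drive_tool", "data": {
  "dp": [
    [0,0,0],
    [0,0,0],
    [0,0,0],
    [0,0,0],
    [0,0,0],
    [0,0,-1],
    [0,0,-2],
    [0,0,-3],
    [0,0,-3],
    [0,0,-3]
  ],
  "twist": [0,0,0,0,0,0,0,0,0,0],
  "hand": [0.9,0.9,0.9,0.9,0.9,0.9,0.9,0.9,0.9,0.9]
}}

```text
clock: 11.87
tcp_pos: [0.529, -0.3862, 0.1527]
tool_rot: [[-0.999, 0.049, -0.012], [0.049, 0.998, 0.042], [0.015, 0.042, -0.999]]
contact_force: [0.7, -0.1, 0.3]
gripper_width: 0.899
```

```bash
python3 go.py .534 .322 .3
python3 - <<'E'
from h import *
d=bot.read_camera("top"); cv2.imwrite("pics/a1.png",cv2.resize(d["image"][110:290,100:460],None,fx=2.2,fy=2.2))
E
```

```text
11.8667 [ 0.529  -0.3862  0.1527] yaw 177.22 tilt [-0.0125  0.0424] w 0.899 F [ 0.7 -0.1  0.3]
dp cm [  3.15  71.31 -11.72]
```

View pics/a1.png

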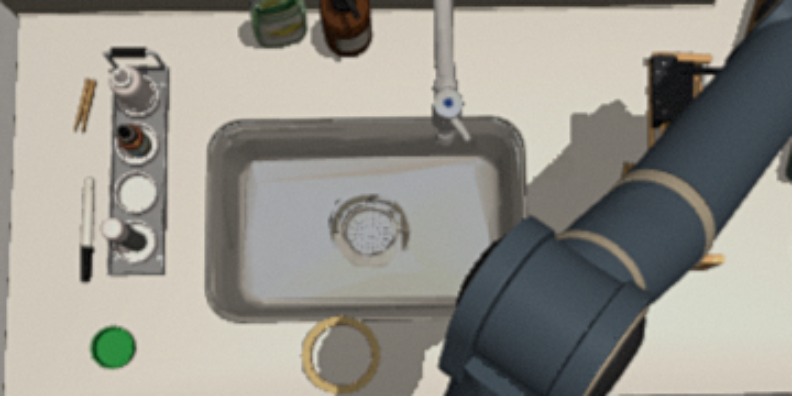

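{"op": "drive_tool", "data": {
  "dp": [
    [0,0,-3],
    [0,2,-3],
    [0,3,-3],
    [0,3,-3],
    [0,3,-2],
    [0,3,0],
    [0,3,0],
    [0,3,0],
    [0,3,0],
    [0,3,0]
  ],
  "twist": [0,0,0,0,0,0,0,0,0,0],
  "hand": [0.9,0.9,0.9,0.9,0.9,0.9,0.9,0.9,0.9,0.9]
}}

```text
clock: 12.75
tcp_pos: [0.5453, -0.1374, 0.3277]
tool_rot: [[-0.997, 0.069, 0.017], [0.07, 0.997, 0.024], [-0.016, 0.025, -1.0]]
contact_force: [-0.1, 0.5, 0.4]
gripper_width: 0.898
```

```bash
python3 go.py .534 .322 .3
```

```text
12.75 [ 0.5453 -0.1374  0.3277] yaw 176.0 tilt [0.0174 0.0237] w 0.898 F [-0.1  0.5  0.4]
dp cm [ 4.38 45.67  3.84]
```

{"op": "drive_tool", "data": {
  "dp": [
    [0.4,3,0],
    [0.4,3,0],
    [0.4,3.5,0],
    [0.4,3.5,0],
    [0.4,3.5,0],
    [0.4,3.5,0],
    [0.4,3.5,0],
    [0.4,3.5,0.5],
    [0.4,3.5,0.5],
    [0.4,3.5,0.5]
  ],
  "twist": [0,-0.01,-0.01,-0.01,-0.01,-0.01,0,0,0,0],
  "hand": [0.9,0.9,0.9,0.9,0.9,0.9,0.9,0.9,0.9,0.9]
}}

```text
clock: 13.58
tcp_pos: [0.5165, 0.2167, 0.3301]
tool_rot: [[-0.999, 0.024, 0.034], [0.025, 0.999, 0.026], [-0.034, 0.027, -0.999]]
contact_force: [1.5, -0.8, -0.3]
gripper_width: 0.898
```

```bash
python3 go.py .534 .322 .2
```

```text
13.5833 [0.5165 0.2167 0.3301] yaw 178.56 tilt [0.0344 0.0263] w 0.898 F [ 1.5 -0.8 -0.3]
dp cm [-1.04 10.22 13.33]
```

{"op": "drive_tool", "data": {
  "dp": [
    [-0.3,3,1],
    [-0.3,3,2],
    [-0.3,2,2.5],
    [0,1,2.5],
    [0,0,2.5],
    [0,0,2],
    [0,0,1],
    [0,0,0],
    [0,0,0]
  ],
  "twist": [0,0,0,0,0,0,0,0,0],
  "hand": [0.9,0.9,0.9,0.9,0.9,0.9,0.9,0.9,0.9]
}}

```text
clock: 14.33
tcp_pos: [0.5298, 0.3282, 0.1992]
tool_rot: [[-0.999, 0.008, 0.042], [0.01, 0.999, 0.037], [-0.042, 0.037, -0.998]]
contact_force: [-0.2, 0.1, 1.1]
gripper_width: 0.899
```

```bash
python3 go.py .534 .322 .1
```

```text
14.3333 [0.5298 0.3282 0.1992] yaw 179.44 tilt [0.0423 0.037 ] w 0.899 F [-0.2  0.1  1.1]
dp cm [-0.01 -0.98  9.89]
```

{"op": "drive_tool", "data": {
  "dp": [
    [0,-0.5,0.5],
    [0,-0.5,1],
    [0,0,1],
    [0,0,1],
    [0,0,1],
    [0,0,1],
    [0,0,1],
    [0,0,1],
    [0,0,1],
    [0,0,0.5]
  ],
  "twist": [0,0,0,0,0,0,0,0,0,0],
  "hand": [0.9,0.9,0.9,0.9,0.9,0.9,0.9,0.9,0.9,0.9]
}}

```text
clock: 15.17
tcp_pos: [0.5382, 0.3204, 0.1062]
tool_rot: [[-0.999, 0.012, 0.051], [0.014, 0.999, 0.042], [-0.051, 0.043, -0.998]]
contact_force: [-0.2, 0.5, -1.3]
gripper_width: 0.906
```

```bash
python3 go.py .534 .322 .04
```

```text
15.1667 [0.5382 0.3204 0.1062] yaw 179.2 tilt [0.0515 0.042 ] w 0.906 F [-0.2  0.5 -1.3]
dp cm [ 0.76 -0.13  6.59]
```

{"op": "drive_tool", "data": {
  "dp": [
    [0.2,0,-0.5],
    [0.2,0,-1],
    [0.2,0,-1.5],
    [0,0,-2],
    [0,0,-2],
    [0,0,-1.5],
    [0,0,-1],
    [0,0,-0.5],
    [0,0,-0.2],
    [0,0,0]
  ],
  "twist": [0,0,0,0,0,0,0,0,0,0],
  "hand": [0.9,0.9,0.9,0.9,0.9,0.9,0.9,0.9,0.9,0.9]
}}

```text
clock: 16.0
tcp_pos: [0.5253, 0.3173, 0.2182]
tool_rot: [[-0.998, 0.01, 0.054], [0.012, 0.999, 0.045], [-0.054, 0.045, -0.998]]
contact_force: [1.1, 0.3, 0.2]
gripper_width: 0.899
```

```bash
python3 go.py .534 .322 .04; python3 -c "
from h import *
s=bot.read_state();print(s['joint_positions'].round(3),s['dq'].round(3))"
```

```text
16.0 [0.5253 0.3173 0.2182] yaw 179.3 tilt [0.0541 0.0447] w 0.899 F [1.1 0.3 0.2]
dp cm [ 0.09 -0.33 17.84]
[-0.629  0.337  0.025  1.746 -0.017  0.989  0.963] [-0.001 -0.008 -0.003  0.002  0.002  0.    -0.002]
```

{"op": "drive_tool", "data": {
  "dp": [
    [0,0,-4],
    [0,0,-4],
    [0,0,0],
    [0,0,0],
    [0,0,0]
  ],
  "twist": [0,0,0,0,0],
  "hand": [0.9,0.9,0.9,0.9,0.9]
}}

```text
clock: 16.42
tcp_pos: [0.5189, 0.3126, 0.2962]
tool_rot: [[-0.999, 0.01, 0.047], [0.012, 0.999, 0.039], [-0.046, 0.04, -0.998]]
contact_force: [-0.4, 0.5, -0.4]
gripper_width: 0.899
```

{"op": "drive_tool", "data": {
  "dp": [
    [4,0,0],
    [4,0,0],
    [0,0,0],
    [0,0,0],
    [0,0,0]
  ],
  "twist": [0,0,0,0,0],
  "hand": [0.9,0.9,0.9,0.9,0.9]
}}

```text
clock: 16.83
tcp_pos: [0.4339, 0.3108, 0.2829]
tool_rot: [[-0.999, 0.011, 0.035], [0.012, 0.999, 0.029], [-0.035, 0.03, -0.999]]
contact_force: [-0.4, 0.1, 0.5]
gripper_width: 0.899
```

{"op": "drive_tool", "data": {
  "dp": [
    [-2,0,0],
    [-2,0,0],
    [-2,0,0],
    [-2,0,0],
    [0,0,0],
    [0,0,0],
    [0,0,0]
  ],
  "twist": [0,0,0,0,0,0,0],
  "hand": [0.9,0.9,0.9,0.9,0.9,0.9,0.9]
}}

```text
clock: 17.42
tcp_pos: [0.5207, 0.3076, 0.2791]
tool_rot: [[-0.999, 0.015, 0.029], [0.016, 1.0, 0.023], [-0.029, 0.023, -0.999]]
contact_force: [0.3, 0.5, 0.2]
gripper_width: 0.899
```

{"op": "drive_tool", "data": {
  "dp": [
    [4,0,0],
    [4,0,0],
    [0,0,0],
    [0,0,0],
    [-2,0,0],
    [-2,0,0],
    [-2,0,0],
    [-2,0,0],
    [0,0,0],
    [0,0,0]
  ],
  "twist": [0,0,0,0,0,0,0,0,0,0],
  "hand": [0.9,0.9,0.9,0.9,0.9,0.9,0.9,0.9,0.9,0.9]
}}

```text
clock: 18.25
tcp_pos: [0.5177, 0.3078, 0.276]
tool_rot: [[-1.0, 0.011, 0.025], [0.011, 1.0, 0.02], [-0.025, 0.02, -0.999]]
contact_force: [-0.6, 0.1, -0.1]
gripper_width: 0.899
```

{"op": "drive_tool", "data": {
  "dp": [
    [4,0,0],
    [4,0,0],
    [0,0,0],
    [0,0,0],
    [-2,0,0],
    [-2,0,0],
    [-2,0,0],
    [-2,0,0],
    [0,0,0],
    [0,0,0]
  ],
  "twist": [0,0,0,0,0,0,0,0,0,0],
  "hand": [0.9,0.9,0.9,0.9,0.9,0.9,0.9,0.9,0.9,0.9]
}}

```text
clock: 19.08
tcp_pos: [0.515, 0.3083, 0.275]
tool_rot: [[-1.0, 0.006, 0.023], [0.007, 1.0, 0.019], [-0.023, 0.019, -1.0]]
contact_force: [-0.2, 0.5, 0.0]
gripper_width: 0.898
```

```bash
python3 go.py .534 .322 .2
```

```text
19.0833 [0.515  0.3083 0.275 ] yaw 179.62 tilt [0.0228 0.0191] w 0.898 F [-0.2  0.5  0. ]
dp cm [-1.72  1.24  7.56]
```

{"op": "drive_tool", "data": {
  "dp": [
    [-0.5,0.4,0.5],
    [-0.5,0.4,1],
    [-0.4,0.4,2],
    [0,0,2],
    [0,0,2],
    [0,0,2],
    [0,0,2],
    [0,0,2],
    [0,0,1],
    [0,0,0]
  ],
  "twist": [0,0,0,0,0,0,0,0,0,0],
  "hand": [0.9,0.9,0.9,0.9,0.9,0.9,0.9,0.9,0.9,0.9]
}}

```text
clock: 19.92
tcp_pos: [0.5288, 0.3295, 0.1199]
tool_rot: [[-1.0, -0.002, 0.02], [-0.002, 1.0, 0.022], [-0.02, 0.022, -1.0]]
contact_force: [0.2, 0.2, 0.4]
gripper_width: 0.901
```

```bash
python3 go.py .534 .322 .04
```

```text
19.9167 [0.5288 0.3295 0.1199] yaw -179.9 tilt [0.0198 0.0218] w 0.901 F [0.2 0.2 0.4]
dp cm [-0.36 -0.93  7.98]
```

{"op": "drive_tool", "data": {
  "dp": [
    [-0.3,-0.6,0.5],
    [0,-0.3,1],
    [0,0,1.2],
    [0,0,1.2],
    [0,0,1.2],
    [0,0,1],
    [0,0,0.5],
    [0,0,0],
    [0,0,0]
  ],
  "twist": [0.02,0,0,0,0,0,0,0,0],
  "hand": [0.9,0.9,0.9,0.9,0.9,0.9,0.9,0.9,0.9]
}}

```text
clock: 20.67
tcp_pos: [0.5347, 0.3227, 0.0489]
tool_rot: [[-1.0, 0.019, 0.023], [0.02, 1.0, 0.024], [-0.022, 0.025, -0.999]]
contact_force: [0.6, -0.2, 0.0]
gripper_width: 0.9
```

```bash
python3 go.py .534 .322 .04
```

```text
20.6667 [0.5347 0.3227 0.0489] yaw 178.86 tilt [0.0227 0.0242] w 0.9 F [ 0.6 -0.2  0. ]
dp cm [ 0.09 -0.09  0.89]
```

{"op": "drive_tool", "data": {
  "dp": [
    [0,0,0.6],
    [0,0,0.5],
    [0,0,0],
    [0,0,0],
    [0,0,0],
    [0,0,0],
    [0,0,0],
    [0,0,0],
    [0,0,0],
    [0,0,0]
  ],
  "twist": [0,0,0,0,0,0,0,0,0,0],
  "hand": [0.9,0.9,0.25,0.25,0.25,0.25,0.25,0.25,0.25,0.25]
}}

```text
clock: 21.5
tcp_pos: [0.5365, 0.3241, 0.0393]
tool_rot: [[-0.999, 0.019, 0.027], [0.02, 0.999, 0.027], [-0.026, 0.027, -0.999]]
contact_force: [0.7, -0.0, -0.3]
gripper_width: 0.381
```

{"op": "drive_tool", "data": {
  "dp": [
    [0,0,0],
    [0,0,0],
    [0,0,0],
    [0,0,0],
    [0,0,0]
  ],
  "twist": [0,0,0,0,0],
  "hand": [0.25,0.25,0.25,0.25,0.25]
}}

```text
clock: 21.92
tcp_pos: [0.5364, 0.3239, 0.0392]
tool_rot: [[-0.999, 0.019, 0.026], [0.02, 0.999, 0.027], [-0.026, 0.027, -0.999]]
contact_force: [-1.1, 0.1, -1.0]
gripper_width: 0.374
```

{"op": "drive_tool", "data": {
  "dp": [
    [0,0,-1],
    [0,0,-2],
    [0,0,-3],
    [0,0,-3],
    [0,-1,-3],
    [0,-2,-3],
    [0,-2,-3],
    [0,-2,-3],
    [0,-2,-3],
    [0,-2,-2]
  ],
  "twist": [0,0,0,0,0,0,0,0,0,0],
  "hand": [0.25,0.25,0.25,0.25,0.25,0.25,0.25,0.25,0.25,0.25]
}}

```text
clock: 22.75
tcp_pos: [0.5224, 0.2074, 0.3073]
tool_rot: [[-1.0, 0.008, 0.016], [0.008, 1.0, 0.024], [-0.016, 0.024, -1.0]]
contact_force: [0.5, -0.7, -0.4]
gripper_width: 0.373
```

```bash
python3 go.py .4695 -.381 .32
```

```text
22.75 [0.5224 0.2074 0.3073] yaw 179.53 tilt [0.0163 0.024 ] w 0.373 F [ 0.5 -0.7 -0.4]
dp cm [  4.79 -58.83  -2.77]
```

{"op": "drive_tool", "data": {
  "dp": [
    [0.5,-3,-0.3],
    [0.5,-3,-0.3],
    [0.5,-3,-0.3],
    [0.5,-3,-0.3],
    [0.5,-3,-0.3],
    [0.3,-3,-0.2],
    [0.2,-3,-0.2],
    [0,-3,-0.2],
    [0,-3,-0.2],
    [0,-3,-0.2]
  ],
  "twist": [0,0,0,0,0,0,0,0,0,0],
  "hand": [0.25,0.25,0.25,0.25,0.25,0.25,0.25,0.25,0.25,0.25]
}}

```text
clock: 23.58
tcp_pos: [0.4861, -0.104, 0.3391]
tool_rot: [[-0.999, 0.001, 0.039], [0.003, 0.999, 0.036], [-0.039, 0.036, -0.999]]
contact_force: [0.8, -0.0, 0.3]
gripper_width: 0.375
```

{"op": "drive_tool", "data": {
  "dp": [
    [0,-3,0],
    [0,-3,0],
    [0,-3,0],
    [0,-3,0],
    [0,-3,0],
    [0,-3,0],
    [0,-3,0],
    [0,-3,0],
    [0,-2,0],
    [0,-1,0]
  ],
  "twist": [0.01,0.01,0.01,0.01,0,0,0,0,0,0],
  "hand": [0.25,0.25,0.25,0.25,0.25,0.25,0.25,0.25,0.25,0.25]
}}

```text
clock: 24.42
tcp_pos: [0.4704, -0.3901, 0.3366]
tool_rot: [[-0.998, 0.047, 0.049], [0.049, 0.998, 0.036], [-0.048, 0.038, -0.998]]
contact_force: [0.3, -0.4, -0.9]
gripper_width: 0.37
```

```bash
python3 go.py .4695 -.381 .1
```

```text
24.4167 [ 0.4704 -0.3901  0.3366] yaw 177.19 tilt [0.0494 0.0358] w 0.37 F [ 0.3 -0.4 -0.9]
dp cm [ 1.26  0.   23.65]
```

{"op": "drive_tool", "data": {
  "dp": [
    [0,-4,0],
    [0,-4,0],
    [0,0,0],
    [0,0,0],
    [0,2,0],
    [0,2,0],
    [0,2,0],
    [0,2,0],
    [0,0,0],
    [0,0,0]
  ],
  "twist": [0,0,0,0,0,0,0,0,0,0],
  "hand": [0.25,0.25,0.25,0.25,0.25,0.25,0.25,0.25,0.25,0.25]
}}

```text
clock: 25.25
tcp_pos: [0.4705, -0.3811, 0.338]
tool_rot: [[-0.998, 0.041, 0.051], [0.043, 0.998, 0.044], [-0.049, 0.046, -0.998]]
contact_force: [-0.1, -0.6, -0.4]
gripper_width: 0.375
```

```bash
python3 go.py .4695 -.381 .1
```

```text
25.25 [ 0.4705 -0.3811  0.338 ] yaw 177.53 tilt [0.0506 0.044 ] w 0.375 F [-0.1 -0.6 -0.4]
dp cm [ 1.26 -1.1  23.74]
```

{"op": "drive_tool", "data": {
  "dp": [
    [0.3,-0.3,1],
    [0.3,-0.2,2],
    [0.3,-0.2,3],
    [0.2,-0.2,3],
    [0,0,3],
    [0,0,3],
    [0,0,2],
    [0,0,2],
    [0,0,1],
    [0,0,0]
  ],
  "twist": [0,0,0,0,0,0,0,0,0,0],
  "hand": [0.25,0.25,0.25,0.25,0.25,0.25,0.25,0.25,0.25,0.25]
}}

```text
clock: 26.08
tcp_pos: [0.4663, -0.3854, 0.1274]
tool_rot: [[-0.998, 0.044, 0.053], [0.047, 0.998, 0.038], [-0.051, 0.041, -0.998]]
contact_force: [-0.4, -0.0, -1.1]
gripper_width: 0.372
```

```bash
python3 go.py .4695 -.381 .065
```

```text
26.0833 [ 0.4663 -0.3854  0.1274] yaw 177.33 tilt [0.0532 0.0384] w 0.372 F [-0.4 -0.  -1.1]
dp cm [0.02 0.2  6.26]
```

{"op": "drive_tool", "data": {
  "dp": [
    [0,0.1,0.7],
    [0,0.1,1],
    [0,0,1],
    [0,0,1],
    [0,0,1],
    [0,0,0.6],
    [0,0,0]
  ],
  "twist": [0,0,0,0,0,0,0],
  "hand": [0.25,0.25,0.25,0.25,0.25,0.25,0.25]
}}

```text
clock: 26.67
tcp_pos: [0.471, -0.384, 0.0728]
tool_rot: [[-0.997, 0.045, 0.058], [0.047, 0.998, 0.034], [-0.057, 0.036, -0.998]]
contact_force: [-0.4, 0.2, -1.1]
gripper_width: 0.371
```

```bash
python3 go.py .4695 -.381 .0402
```

```text
26.6667 [ 0.471  -0.384   0.0728] yaw 177.27 tilt [0.0585 0.0338] w 0.371 F [-0.4  0.2 -1.1]
dp cm [0.35 0.18 3.26]
```

{"op": "drive_tool", "data": {
  "dp": [
    [0.3,0.2,0.6],
    [0,0,0.7],
    [0,0,0.7],
    [0,0,0.5],
    [0,0,0.3],
    [0,0,0.1],
    [0,0,0]
  ],
  "twist": [0,0,0,0,0,0,0],
  "hand": [0.25,0.25,0.25,0.25,0.25,0.25,0.25]
}}

```text
clock: 27.25
tcp_pos: [0.4701, -0.381, 0.041]
tool_rot: [[-0.997, 0.045, 0.059], [0.047, 0.998, 0.033], [-0.058, 0.036, -0.998]]
contact_force: [-0.4, 0.7, 0.2]
gripper_width: 0.377
```

{"op": "drive_tool", "data": {
  "dp": [
    [0,0,0.1],
    [0,0,0.1],
    [0,0,0]
  ],
  "twist": [0,0,0],
  "hand": [0.25,0.25,0.25]
}}

```text
clock: 27.5
tcp_pos: [0.4714, -0.3817, 0.0401]
tool_rot: [[-0.997, 0.045, 0.062], [0.047, 0.998, 0.032], [-0.06, 0.035, -0.998]]
contact_force: [0.5, -0.1, -0.4]
gripper_width: 0.372
```

```bash
python3 go.py .4695 -.381 .0402
```

```text
27.5 [ 0.4714 -0.3817  0.0401] yaw 177.28 tilt [0.0618 0.0318] w 0.372 F [ 0.5 -0.1 -0.4]
dp cm [ 0.19  0.06 -0.02]
```

{"op": "drive_tool", "data": {
  "dp": [
    [0,0,0],
    [0,0,0],
    [0,0,0],
    [0,0,0],
    [0,0,0],
    [0,0,0],
    [0,0,-1],
    [0,0,-2],
    [0,0,-3],
    [0,0,-4]
  ],
  "twist": [0,0,0,0,0,0,0,0,0,0],
  "hand": [0.9,0.9,0.9,0.9,0.9,0.9,0.9,0.9,0.9,0.9]
}}

```text
clock: 28.33
tcp_pos: [0.461, -0.3808, 0.1365]
tool_rot: [[-0.998, 0.045, 0.047], [0.047, 0.998, 0.041], [-0.045, 0.044, -0.998]]
contact_force: [1.6, -0.3, -0.2]
gripper_width: 0.892
```

{"op": "drive_tool", "data": {
  "dp": [
    [0,0,-4],
    [0,1,-4],
    [0,2,-3],
    [0,3,-3],
    [0,3,-1],
    [0,3,0],
    [0,3,0],
    [0,3,0],
    [0,3,0],
    [0,3,0]
  ],
  "twist": [0,0,0,0,0,0,0,0,0,0],
  "hand": [0.9,0.9,0.9,0.9,0.9,0.9,0.9,0.9,0.9,0.9]
}}

```text
clock: 29.17
tcp_pos: [0.4637, -0.1539, 0.3184]
tool_rot: [[-0.995, 0.068, 0.072], [0.07, 0.997, 0.024], [-0.071, 0.029, -0.997]]
contact_force: [0.2, 0.1, 0.2]
gripper_width: 0.9
```

```bash
python3 go.py .598 .321 .3
```

```text
29.1667 [ 0.4637 -0.1539  0.3184] yaw 175.96 tilt [0.0725 0.0245] w 0.9 F [0.2 0.1 0.2]
dp cm [-9.9  48.22  3.97]
```

{"op": "drive_tool", "data": {
  "dp": [
    [-0.5,3,0],
    [-0.8,3,0],
    [-1,3,0],
    [-1,3.5,0],
    [-1,3.5,0],
    [-1,3.5,0],
    [-1,3.5,0],
    [-1,3.5,0],
    [-1,3.5,0],
    [-1,3.5,0]
  ],
  "twist": [0,-0.01,-0.01,-0.01,-0.01,-0.01,0,0,0,0],
  "hand": [0.9,0.9,0.9,0.9,0.9,0.9,0.9,0.9,0.9,0.9]
}}

```text
clock: 30.0
tcp_pos: [0.5673, 0.1867, 0.346]
tool_rot: [[-0.996, 0.028, 0.085], [0.03, 0.999, 0.025], [-0.084, 0.028, -0.996]]
contact_force: [-0.1, -0.5, -0.8]
gripper_width: 0.903
```

{"op": "drive_tool", "data": {
  "dp": [
    [0,3,0],
    [0,3,0],
    [0,2,0],
    [0,2,0],
    [0,1,0],
    [0,0,0],
    [4,0,0],
    [4,0,0],
    [0,0,0],
    [0,0,0]
  ],
  "twist": [0,0,0,0,0,0,0,0,0,0],
  "hand": [0.9,0.9,0.9,0.9,0.9,0.9,0.9,0.9,0.9,0.9]
}}

```text
clock: 30.83
tcp_pos: [0.4874, 0.3057, 0.3432]
tool_rot: [[-0.996, 0.025, 0.086], [0.027, 0.999, 0.022], [-0.085, 0.024, -0.996]]
contact_force: [0.7, -0.9, 1.1]
gripper_width: 0.901
```

```bash
python3 go.py .598 .321 .3
```

```text
30.8333 [0.4874 0.3057 0.3432] yaw 178.42 tilt [0.0859 0.0218] w 0.901 F [ 0.7 -0.9  1.1]
dp cm [-10.61   1.71   5.29]
```

{"op": "drive_tool", "data": {
  "dp": [
    [-2,0,0],
    [-2,0,0],
    [-2,0,0],
    [-2,0,0],
    [-2,0,0],
    [0,0,0],
    [4,0,0],
    [4,0,0],
    [0,0,0],
    [0,0,0]
  ],
  "twist": [0,0,0,0,0,0,0,0,0,0],
  "hand": [0.9,0.9,0.9,0.9,0.9,0.9,0.9,0.9,0.9,0.9]
}}

```text
clock: 31.67
tcp_pos: [0.5167, 0.2867, 0.3466]
tool_rot: [[-0.995, 0.05, 0.091], [0.051, 0.999, 0.011], [-0.09, 0.016, -0.996]]
contact_force: [0.1, 0.3, 0.7]
gripper_width: 0.897
```

{"op": "drive_tool", "data": {
  "dp": [
    [-4,0,0],
    [-4,0,0],
    [0,0,0],
    [0,0,0],
    [0,0,0],
    [2,0,0],
    [2,0,0],
    [2,0,0],
    [2,0,0],
    [0,0,0]
  ],
  "twist": [0,0,0,0,0,0,0,0,0,0],
  "hand": [0.9,0.9,0.9,0.9,0.9,0.9,0.9,0.9,0.9,0.9]
}}

```text
clock: 32.5
tcp_pos: [0.5157, 0.2796, 0.3459]
tool_rot: [[-0.994, 0.057, 0.088], [0.058, 0.998, 0.007], [-0.088, 0.012, -0.996]]
contact_force: [0.1, 0.8, 0.1]
gripper_width: 0.901
```

{"op": "drive_tool", "data": {
  "dp": [
    [0,0,1],
    [0,0,2],
    [0,0,2],
    [0,0,1],
    [0,0,0],
    [0,0,-3],
    [0,0,-3],
    [0,0,0],
    [0,0,0]
  ],
  "twist": [0,0,0,0,0,0,0,0,0],
  "hand": [0.9,0.9,0.9,0.9,0.9,0.9,0.9,0.9,0.9]
}}

```text
clock: 33.25
tcp_pos: [0.5176, 0.2778, 0.3458]
tool_rot: [[-0.994, 0.059, 0.09], [0.06, 0.998, 0.006], [-0.09, 0.012, -0.996]]
contact_force: [-0.5, -1.0, 0.5]
gripper_width: 0.903
```

```bash
python3 go.py .598 .321 .3
```

```text
33.25 [0.5176 0.2778 0.3458] yaw 176.55 tilt [0.0905 0.0061] w 0.903 F [-0.5 -1.   0.5]
dp cm [-7.32  4.73  5.31]
```

```bash
python3 -c "
from h import *
s=bot.read_state();print(s['joint_positions'].round(3),s['dq'].round(3))"
```

```text
[-0.661  0.196  0.088  1.64   0.029  1.227  0.926] [ 0.002 -0.027  0.004 -0.068  0.002  0.018 -0.   ]
```

{"op": "drive_tool", "data": {
  "dp": [
    [-1,0.5,1],
    [-1,1,2],
    [-1,1,2],
    [-1,1,1],
    [0,0,0.5],
    [0,0,0],
    [4,0,0],
    [4,0,0],
    [0,0,0],
    [0,0,0]
  ],
  "twist": [0,0,0,0,0,0,0,0,0,0],
  "hand": [0.9,0.9,0.9,0.9,0.9,0.9,0.9,0.9,0.9,0.9]
}}

```text
clock: 34.08
tcp_pos: [0.4901, 0.3136, 0.2662]
tool_rot: [[-0.994, 0.065, 0.088], [0.066, 0.998, -0.001], [-0.088, 0.005, -0.996]]
contact_force: [0.0, -0.6, -0.1]
gripper_width: 0.901
```

{"op": "drive_tool", "data": {
  "dp": [
    [-2,0,0],
    [-2,0,0],
    [-2,0,0],
    [-2,0,0],
    [0,0,0],
    [0,0,0],
    [0,0,0]
  ],
  "twist": [0,0,0,0,0,0,0],
  "hand": [0.9,0.9,0.9,0.9,0.9,0.9,0.9]
}}

```text
clock: 34.67
tcp_pos: [0.5747, 0.3062, 0.2753]
tool_rot: [[-0.994, 0.066, 0.091], [0.066, 0.998, 0.0], [-0.091, 0.006, -0.996]]
contact_force: [0.0, -0.1, 0.7]
gripper_width: 0.904
```

```bash
python3 go.py .598 .321 .3
```

```text
34.6667 [0.5747 0.3062 0.2753] yaw 176.19 tilt [0.0908 0.0002] w 0.904 F [ 0.  -0.1  0.7]
dp cm [-2.44  1.65 -2.24]
```

{"op": "drive_tool", "data": {
  "dp": [
    [-0.3,0.3,0.5],
    [-0.5,0.5,1],
    [-0.5,0.3,1.5],
    [-0.3,0.2,1.5],
    [0,0,1.5],
    [0,0,1.5],
    [0,0,1],
    [0,0,0.5],
    [0,0,0.2],
    [0,0,0]
  ],
  "twist": [-0.01,-0.01,-0.01,0,0,0,0,0,0,0],
  "hand": [0.9,0.9,0.9,0.9,0.9,0.9,0.9,0.9,0.9,0.9]
}}

```text
clock: 35.5
tcp_pos: [0.5977, 0.323, 0.1726]
tool_rot: [[-0.996, 0.023, 0.085], [0.024, 1.0, -0.0], [-0.085, 0.002, -0.996]]
contact_force: [0.5, -0.8, 0.1]
gripper_width: 0.899
```

```bash
python3 go.py .6 .321 .1
```

```text
35.5 [0.5977 0.323  0.1726] yaw 178.65 tilt [ 0.0846 -0.0002] w 0.899 F [ 0.5 -0.8  0.1]
dp cm [ 0.38 -0.2   7.25]
```

{"op": "drive_tool", "data": {
  "dp": [
    [0.2,0,0.5],
    [0.3,-0.1,1],
    [0.2,-0.1,1.5],
    [0,0,1.5],
    [0,0,1.5],
    [0,0,1.5],
    [0,0,1],
    [0,0,0.5],
    [0,0,0.2],
    [0,0,0]
  ],
  "twist": [0,0,0,0,0,0,0,0,0,0],
  "hand": [0.9,0.9,0.9,0.9,0.9,0.9,0.9,0.9,0.9,0.9]
}}

```text
clock: 36.33
tcp_pos: [0.5999, 0.3232, 0.079]
tool_rot: [[-0.995, 0.022, 0.093], [0.023, 1.0, 0.006], [-0.093, 0.008, -0.996]]
contact_force: [-0.1, 0.3, 0.5]
gripper_width: 0.903
```

```bash
python3 go.py .6 .321 .066
```

```text
36.3333 [0.5999 0.3232 0.079 ] yaw 178.69 tilt [0.0929 0.0061] w 0.903 F [-0.1  0.3  0.5]
dp cm [ 0.11 -0.23  1.29]
```

{"op": "drive_tool", "data": {
  "dp": [
    [0.1,-0.1,0.5],
    [0,-0.1,0.5],
    [0,0,0.2],
    [0,0,0],
    [0,0,0],
    [0,0,0],
    [0,0,0],
    [0,0,0],
    [0,0,0],
    [0,0,0]
  ],
  "twist": [0,0,0,0,0,0,0,0,0,0],
  "hand": [0.9,0.9,0.9,0.35,0.35,0.35,0.35,0.35,0.35,0.35]
}}

```text
clock: 37.17
tcp_pos: [0.602, 0.3223, 0.0695]
tool_rot: [[-0.995, 0.022, 0.098], [0.023, 1.0, 0.01], [-0.098, 0.012, -0.995]]
contact_force: [0.6, 0.6, -1.1]
gripper_width: 0.48
```

{"op": "drive_tool", "data": {
  "dp": [
    [0,0,0],
    [0,0,0],
    [0,0,0],
    [0,0,0]
  ],
  "twist": [0,0,0,0],
  "hand": [0.35,0.35,0.35,0.35]
}}

```text
clock: 37.5
tcp_pos: [0.602, 0.3223, 0.0695]
tool_rot: [[-0.995, 0.022, 0.098], [0.023, 1.0, 0.01], [-0.098, 0.012, -0.995]]
contact_force: [-0.6, -0.2, -0.3]
gripper_width: 0.475
```

{"op": "drive_tool", "data": {
  "dp": [
    [0,0,-0.7],
    [0,0,-1.5],
    [0,0,-2.5],
    [0,0,-3],
    [0,0,-3],
    [0,0,-3],
    [0,-0.7,-3],
    [0,-1.5,-3],
    [0,-2,-2.5],
    [0,-2,-2]
  ],
  "twist": [0,0,0,0,0,0,0,0,0,0],
  "hand": [0.35,0.35,0.35,0.35,0.35,0.35,0.35,0.35,0.35,0.35]
}}

```text
clock: 38.33
tcp_pos: [0.5702, 0.2606, 0.3154]
tool_rot: [[-0.996, 0.012, 0.083], [0.013, 1.0, 0.005], [-0.083, 0.006, -0.997]]
contact_force: [-0.4, -1.4, -0.3]
gripper_width: 0.479
```

```bash
python3 go.py .4055 -.378 .35
```

```text
38.3333 [0.5702 0.2606 0.3154] yaw 179.27 tilt [0.0833 0.005 ] w 0.479 F [-0.4 -1.4 -0.3]
dp cm [ 15.32 -64.03  -5.14]
```

{"op": "drive_tool", "data": {
  "dp": [
    [0.5,-2.5,-1],
    [0.5,-3,-1],
    [0.7,-3,-1],
    [0.7,-3,-0.5],
    [0.7,-3,-0.5],
    [0.7,-3,0],
    [0.7,-3,0],
    [0.7,-3,0],
    [0.7,-3,0],
    [0.5,-3,0]
  ],
  "twist": [0,0,0,0,0,0,0,0,0,0],
  "hand": [0.35,0.35,0.35,0.35,0.35,0.35,0.35,0.35,0.35,0.35]
}}

```text
clock: 39.17
tcp_pos: [0.4949, -0.044, 0.3598]
tool_rot: [[-0.995, 0.005, 0.1], [0.006, 1.0, 0.016], [-0.1, 0.016, -0.995]]
contact_force: [0.6, -0.5, -1.4]
gripper_width: 0.48
```

```bash
python3 go.py .4055 -.378 .35
```

```text
39.1667 [ 0.4949 -0.044   0.3598] yaw 179.63 tilt [0.1001 0.0159] w 0.48 F [ 0.6 -0.5 -1.4]
dp cm [  8.78 -33.45  -0.45]
```

{"op": "drive_tool", "data": {
  "dp": [
    [0.5,-3,0],
    [0.6,-3,0],
    [0.6,-3,0],
    [0.6,-3,0],
    [0.6,-3,0],
    [0.7,-3,0],
    [0.7,-3,0],
    [0.7,-3,0],
    [0.7,-3,0],
    [0.7,-2.5,0]
  ],
  "twist": [0.01,0.01,0.01,0,0,0,0,0,0,0],
  "hand": [0.35,0.35,0.35,0.35,0.35,0.35,0.35,0.35,0.35,0.35]
}}

```text
clock: 40.0
tcp_pos: [0.4118, -0.351, 0.3517]
tool_rot: [[-0.993, 0.036, 0.109], [0.038, 0.999, 0.02], [-0.108, 0.024, -0.994]]
contact_force: [1.0, 0.0, -1.9]
gripper_width: 0.479
```

```bash
python3 go.py .4055 -.378 .35
```

```text
40.0 [ 0.4118 -0.351   0.3517] yaw 177.81 tilt [0.1085 0.0196] w 0.479 F [ 1.   0.  -1.9]
dp cm [ 0.54 -2.72  0.04]
```

{"op": "drive_tool", "data": {
  "dp": [
    [0.2,-1.5,0.5],
    [0.3,-1,1.5],
    [0.4,-0.2,2.5],
    [0.4,0,3],
    [0.4,0,3],
    [0.4,0,3],
    [0.4,0,2.5],
    [0.3,0,2],
    [0.1,0,1],
    [0,0,0]
  ],
  "twist": [0,0,0,0,0,0,0,0,0,0],
  "hand": [0.35,0.35,0.35,0.35,0.35,0.35,0.35,0.35,0.35,0.35]
}}

```text
clock: 40.83
tcp_pos: [0.3967, -0.3841, 0.1573]
tool_rot: [[-0.992, 0.05, 0.117], [0.052, 0.999, 0.012], [-0.116, 0.018, -0.993]]
contact_force: [-0.3, 0.5, -2.2]
gripper_width: 0.477
```

```bash
python3 go.py .4055 -.378 .1
```

```text
40.8333 [ 0.3967 -0.3841  0.1573] yaw 177.0 tilt [0.1167 0.0121] w 0.477 F [-0.3  0.5 -2.2]
dp cm [-0.17  0.55  5.8 ]
```

{"op": "drive_tool", "data": {
  "dp": [
    [-0.5,0.3,-0.3],
    [-0.3,0.3,0],
    [0,0,0],
    [0,0,0.5],
    [0.1,0,1],
    [0.2,0,1],
    [0.1,0,1],
    [0.1,0,0.5],
    [0,0,0]
  ],
  "twist": [0,0,0,0,0,0,0,0,0],
  "hand": [0.35,0.35,0.35,0.35,0.35,0.35,0.35,0.35,0.35]
}}

```text
clock: 41.58
tcp_pos: [0.4094, -0.3794, 0.1238]
tool_rot: [[-0.991, 0.048, 0.126], [0.049, 0.999, 0.007], [-0.126, 0.013, -0.992]]
contact_force: [-0.7, 0.8, -2.1]
gripper_width: 0.476
```

```bash
python3 go.py .4055 -.378 .1
```

```text
41.5833 [ 0.4094 -0.3794  0.1238] yaw 177.17 tilt [0.1264 0.0067] w 0.476 F [-0.7  0.8 -2.1]
dp cm [0.69 0.09 2.32]
```

{"op": "drive_tool", "data": {
  "dp": [
    [0.3,0,0.3],
    [0.2,0,0.7],
    [0.2,0,0.8],
    [0.1,0,0.6],
    [0,0,0.3],
    [0,0,0]
  ],
  "twist": [0,0,0,0,0,0],
  "hand": [0.35,0.35,0.35,0.35,0.35,0.35]
}}

```text
clock: 42.08
tcp_pos: [0.4032, -0.379, 0.0921]
tool_rot: [[-0.991, 0.049, 0.125], [0.051, 0.999, 0.008], [-0.124, 0.014, -0.992]]
contact_force: [0.8, -0.0, -0.0]
gripper_width: 0.478
```

```bash
python3 go.py .404 -.378 .0715
```

```text
42.0833 [ 0.4032 -0.379   0.0921] yaw 177.07 tilt [0.1249 0.0075] w 0.478 F [ 0.8 -0.  -0. ]
dp cm [0.18 0.07 2.06]
```

{"op": "drive_tool", "data": {
  "dp": [
    [0.05,0,0.5],
    [0.05,0,0.6],
    [0.05,0,0.5],
    [0,0,0.2],
    [0,0,0.1],
    [0,0,0]
  ],
  "twist": [0,0,0,0,0,0],
  "hand": [0.35,0.35,0.35,0.35,0.35,0.35]
}}

```text
clock: 42.58
tcp_pos: [0.4047, -0.3791, 0.0712]
tool_rot: [[-0.991, 0.049, 0.126], [0.051, 0.999, 0.007], [-0.125, 0.013, -0.992]]
contact_force: [-0.1, -0.5, -1.6]
gripper_width: 0.474
```

{"op": "drive_tool", "data": {
  "dp": [
    [0,0,0.15],
    [0,0,0.1],
    [0,0,0]
  ],
  "twist": [0,0,0],
  "hand": [0.35,0.35,0.35]
}}

```text
clock: 42.83
tcp_pos: [0.407, -0.38, 0.0706]
tool_rot: [[-0.99, 0.05, 0.13], [0.051, 0.999, 0.006], [-0.129, 0.012, -0.992]]
contact_force: [-0.6, -0.5, -0.9]
gripper_width: 0.48
```

{"op": "drive_tool", "data": {
  "dp": [
    [0,0,0],
    [0,0,0],
    [0,0,0],
    [0,0,0],
    [0,0,0],
    [0,0,-0.7],
    [0,0,-1.5],
    [0,0,-2],
    [0,0,-3],
    [0,0,-3]
  ],
  "twist": [0,0,0,0,0,0,0,0,0,0],
  "hand": [0.9,0.9,0.9,0.9,0.9,0.9,0.9,0.9,0.9,0.9]
}}

```text
clock: 43.67
tcp_pos: [0.3905, -0.3776, 0.1704]
tool_rot: [[-0.992, 0.049, 0.118], [0.051, 0.999, 0.013], [-0.117, 0.019, -0.993]]
contact_force: [-0.2, -0.4, 0.3]
gripper_width: 0.895
```

```bash
python3 go.py .406 .321 .3
```

```text
43.6667 [ 0.3905 -0.3776  0.1704] yaw 177.05 tilt [0.1183 0.0127] w 0.895 F [-0.2 -0.4  0.3]
dp cm [  0.52  70.08 -11.79]
```

{"op": "drive_tool", "data": {
  "dp": [
    [-0.3,0.5,-2.5],
    [-0.6,1,-3],
    [-0.8,1.5,-3],
    [-0.8,2,-2.5],
    [-0.8,2,-1.5],
    [-0.8,2,-0.7],
    [-0.7,2,0],
    [-0.6,2,0],
    [-0.6,2,0],
    [-0.6,2,0]
  ],
  "twist": [0,0,0,0,0,0,0,0,0,0],
  "hand": [0.9,0.9,0.9,0.9,0.9,0.9,0.9,0.9,0.9,0.9]
}}

```text
clock: 44.5
tcp_pos: [0.4473, -0.2159, 0.3335]
tool_rot: [[-0.988, 0.069, 0.137], [0.069, 0.998, -0.001], [-0.137, 0.008, -0.991]]
contact_force: [-0.1, -0.6, -0.2]
gripper_width: 0.899
```

{"op": "drive_tool", "data": {
  "dp": [
    [-0.5,2,0],
    [-0.5,2,0],
    [-0.4,2,0],
    [-0.2,2,0],
    [0,2,0],
    [0,2,0],
    [0,2,0],
    [0,2,0],
    [0,2,0],
    [0,2,0]
  ],
  "twist": [0,0,0,0,0,0,0,0,0,0],
  "hand": [0.9,0.9,0.9,0.9,0.9,0.9,0.9,0.9,0.9,0.9]
}}

```text
clock: 45.33
tcp_pos: [0.4752, -0.01, 0.3429]
tool_rot: [[-0.987, 0.075, 0.144], [0.075, 0.997, -0.004], [-0.143, 0.007, -0.99]]
contact_force: [-0.1, -0.3, 0.5]
gripper_width: 0.9
```

```bash
python3 go.py .408 .321 .3
```

```text
45.3333 [ 0.4752 -0.01    0.3429] yaw 175.65 tilt [ 0.1435 -0.004 ] w 0.9 F [-0.1 -0.3  0.5]
dp cm [ 9.73 32.47  3.14]
```

{"op": "drive_tool", "data": {
  "dp": [
    [0,2,0],
    [0,2.5,0],
    [0,2.5,0],
    [0,2.5,0],
    [0,2.5,0],
    [0,2.5,0],
    [0,2.5,0],
    [0,2,0],
    [0,1.5,0],
    [0,0,0]
  ],
  "twist": [-0.01,-0.01,-0.01,-0.01,-0.01,0,0,0,0,0],
  "hand": [0.9,0.9,0.9,0.9,0.9,0.9,0.9,0.9,0.9,0.9]
}}

```text
clock: 46.17
tcp_pos: [0.4806, 0.2055, 0.3482]
tool_rot: [[-0.988, 0.024, 0.15], [0.024, 1.0, -0.004], [-0.15, 0.0, -0.989]]
contact_force: [0.8, 0.5, -0.2]
gripper_width: 0.902
```

{"op": "drive_tool", "data": {
  "dp": [
    [0,0,-2],
    [0,0,-2],
    [0,0,0],
    [0,0,4],
    [0,0,4],
    [0,0,0],
    [0,0,0]
  ],
  "twist": [0,0,0,0,0,0,0],
  "hand": [0.9,0.9,0.9,0.9,0.9,0.9,0.9]
}}

```text
clock: 46.75
tcp_pos: [0.4873, 0.1993, 0.3109]
tool_rot: [[-0.987, 0.03, 0.156], [0.029, 1.0, -0.006], [-0.156, -0.002, -0.988]]
contact_force: [0.2, 1.2, 1.0]
gripper_width: 0.898
```

{"op": "drive_tool", "data": {
  "dp": [
    [0,0,-4],
    [0,0,-4],
    [0,0,0],
    [0,0,0],
    [0,0,0]
  ],
  "twist": [0,0,0,0,0],
  "hand": [0.9,0.9,0.9,0.9,0.9]
}}

```text
clock: 47.17
tcp_pos: [0.4739, 0.1965, 0.3981]
tool_rot: [[-0.987, 0.034, 0.157], [0.033, 0.999, -0.007], [-0.157, -0.002, -0.988]]
contact_force: [0.1, 0.5, -0.6]
gripper_width: 0.897
```

```bash
python3 go.py .408 .321 .3
```

```text
47.1667 [0.4739 0.1965 0.3981] yaw 178.06 tilt [ 0.157  -0.0074] w 0.897 F [ 0.1  0.5 -0.6]
dp cm [ 8.46 12.24  8.57]
```

{"op": "drive_tool", "data": {
  "dp": [
    [0.3,1,0.5],
    [0.6,1.5,1.5],
    [0.9,2,2],
    [1,2,2],
    [1,2,2],
    [1,1.5,2],
    [1,1.5,2],
    [0.8,1,1.5],
    [0.5,0.5,1],
    [0,0,0]
  ],
  "twist": [0,0,0,0,0,0,0,0,0,0],
  "hand": [0.7,0.7,0.7,0.7,0.7,0.7,0.7,0.7,0.7,0.7]
}}

```text
clock: 48.0
tcp_pos: [0.4254, 0.335, 0.2309]
tool_rot: [[-0.988, 0.036, 0.152], [0.035, 0.999, -0.01], [-0.152, -0.005, -0.988]]
contact_force: [0.1, -0.0, -0.9]
gripper_width: 0.703
```

```bash
python3 go.py .409 .3215 .17
```

```text
48.0 [0.4254 0.335  0.2309] yaw 177.99 tilt [ 0.152  -0.0104] w 0.703 F [ 0.1 -0.  -0.9]
dp cm [ 2.5  -1.38  5.79]
```

{"op": "drive_tool", "data": {
  "dp": [
    [0.4,-0.3,0.5],
    [0.6,-0.5,1],
    [0.6,-0.4,1.2],
    [0.5,-0.2,1.2],
    [0.3,0,1],
    [0.1,0,0.6],
    [0,0,0.3],
    [0,0,0],
    [0,0,0]
  ],
  "twist": [0,0,0,0,0,0,0,0,0],
  "hand": [0.7,0.7,0.7,0.7,0.7,0.7,0.7,0.7,0.7]
}}

```text
clock: 48.75
tcp_pos: [0.4126, 0.3178, 0.1704]
tool_rot: [[-0.986, 0.043, 0.159], [0.043, 0.999, -0.009], [-0.159, -0.002, -0.987]]
contact_force: [0.4, -0.5, -0.6]
gripper_width: 0.695
```

```bash
python3 go.py .409 .3215 .078
```

```text
48.75 [0.4126 0.3178 0.1704] yaw 177.52 tilt [ 0.1587 -0.0087] w 0.695 F [ 0.4 -0.5 -0.6]
dp cm [1.84 0.38 9.06]
```

{"op": "drive_tool", "data": {
  "dp": [
    [0.2,0.2,0.5],
    [0.2,0.1,1],
    [0.2,0.1,1.2],
    [0.2,0,1.3],
    [0.2,0,1.3],
    [0.2,0,1.2],
    [0.2,0,1],
    [0.1,0,0.7],
    [0.1,0,0.3],
    [0,0,0]
  ],
  "twist": [0,0,0,0,0,0,0,0,0,0],
  "hand": [0.7,0.7,0.7,0.7,0.7,0.7,0.7,0.7,0.7,0.7]
}}

```text
clock: 49.58
tcp_pos: [0.4123, 0.3262, 0.0789]
tool_rot: [[-0.986, 0.042, 0.163], [0.042, 0.999, -0.003], [-0.163, 0.004, -0.987]]
contact_force: [0.5, -0.3, -0.3]
gripper_width: 0.701
```

```bash
python3 go.py .409 .3215 .078
```

```text
49.5833 [0.4123 0.3262 0.0789] yaw 177.55 tilt [ 0.1629 -0.0025] w 0.701 F [ 0.5 -0.3 -0.3]
dp cm [ 0.32 -0.48  0.04]
```

Position is good, so I'll correct xy and close.

{"op": "drive_tool", "data": {
  "dp": [
    [0.2,-0.3,0],
    [0.1,-0.2,0],
    [0,0,0],
    [0,0,0],
    [0,0,0],
    [0,0,0],
    [0,0,0],
    [0,0,0],
    [0,0,0],
    [0,0,0]
  ],
  "twist": [0,0,0,0,0,0,0,0,0,0],
  "hand": [0.7,0.7,0.7,0.2,0.2,0.2,0.2,0.2,0.2,0.2]
}}

```text
clock: 50.42
tcp_pos: [0.4103, 0.3224, 0.0811]
tool_rot: [[-0.985, 0.042, 0.167], [0.043, 0.999, 0.002], [-0.167, 0.009, -0.986]]
contact_force: [-0.1, -0.2, -0.6]
gripper_width: 0.295
```

{"op": "drive_tool", "data": {
  "dp": [
    [0,0,0],
    [0,0,0],
    [0,0,0],
    [0,0,0],
    [0,0,0]
  ],
  "twist": [0,0,0,0,0],
  "hand": [0.2,0.2,0.2,0.2,0.2]
}}

```text
clock: 50.83
tcp_pos: [0.4103, 0.3224, 0.0811]
tool_rot: [[-0.985, 0.042, 0.167], [0.043, 0.999, 0.001], [-0.167, 0.009, -0.986]]
contact_force: [0.3, 0.3, 0.6]
gripper_width: 0.292
```

```bash
python3 go.py .600 -.388 .36
python3 - <<'E'
from h import *
d=bot.read_camera("top"); cv2.imwrite("pics/b1.png",cv2.resize(d["image"][110:290,100:460],None,fx=2.2,fy=2.2))
E
```

```text
50.8333 [0.4103 0.3224 0.0811] yaw 177.49 tilt [0.1671 0.0014] w 0.292 F [0.3 0.3 0.6]
dp cm [-26.4  -69.93 -24.42]
```

View pics/b1.png

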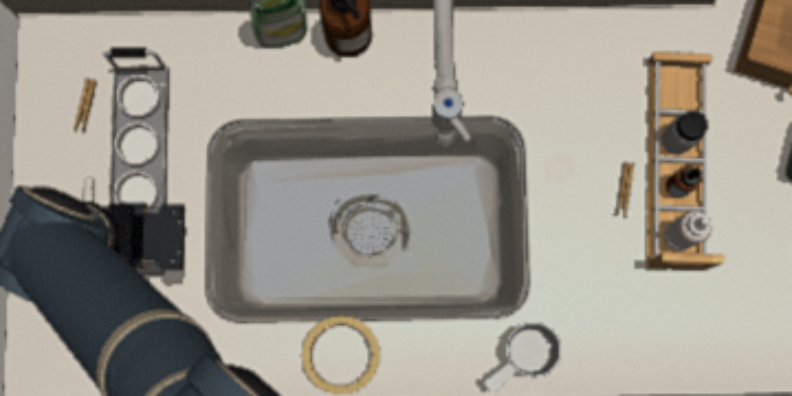

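{"op": "drive_tool", "data": {
  "dp": [
    [0,0,-0.7],
    [-0.2,0,-1.5],
    [-0.4,0,-2.5],
    [-0.5,0,-3],
    [-0.6,0,-3],
    [-0.7,0,-3],
    [-0.8,-0.7,-3],
    [-0.8,-1.5,-3],
    [-0.8,-2,-3],
    [-0.8,-2,-3]
  ],
  "twist": [0,0,0,0,0,0,0,0,0,0],
  "hand": [0.2,0.2,0.2,0.2,0.2,0.2,0.2,0.2,0.2,0.2]
}}

```text
clock: 51.72
tcp_pos: [0.4135, 0.2573, 0.3501]
tool_rot: [[-0.988, 0.03, 0.151], [0.029, 1.0, -0.006], [-0.151, -0.002, -0.989]]
contact_force: [1.2, 1.3, -0.3]
gripper_width: 0.292
```

```bash
python3 go.py .600 -.388 .36
```

```text
51.7167 [0.4135 0.2573 0.3501] yaw 178.31 tilt [ 0.1507 -0.0061] w 0.292 F [ 1.2  1.3 -0.3]
dp cm [-20.46 -63.95   2.23]
```

{"op": "drive_tool", "data": {
  "dp": [
    [-0.8,-2,0],
    [-0.8,-2.5,0],
    [-0.8,-2.5,0],
    [-0.8,-2.5,0.1],
    [-0.8,-2.5,0.1],
    [-0.8,-2.5,0.1],
    [-0.8,-2.5,0.1],
    [-0.8,-2.5,0.1],
    [-0.8,-2.5,0.1],
    [-0.8,-2.5,0.1]
  ],
  "twist": [0,0,0,0,0,0,0,0,0,0],
  "hand": [0.2,0.2,0.2,0.2,0.2,0.2,0.2,0.2,0.2,0.2]
}}

```text
clock: 52.55
tcp_pos: [0.4865, 0.0029, 0.3695]
tool_rot: [[-0.985, 0.02, 0.17], [0.022, 1.0, 0.01], [-0.17, 0.014, -0.985]]
contact_force: [0.3, -1.0, -0.3]
gripper_width: 0.294
```

```bash
python3 go.py .600 -.388 .36
```

```text
52.55 [0.4865 0.0029 0.3695] yaw 178.75 tilt [0.1699 0.01  ] w 0.294 F [ 0.3 -1.  -0.3]
dp cm [-11.87 -38.87   2.48]
```

{"op": "drive_tool", "data": {
  "dp": [
    [-0.5,-2.5,0.1],
    [-0.5,-2.5,0.1],
    [-0.5,-2.5,0.1],
    [-0.5,-2.5,0.1],
    [-0.7,-2.5,0.1],
    [-0.7,-2.5,0.1],
    [-0.7,-2.5,0.1],
    [-0.7,-2.5,0.1],
    [-0.7,-2.5,0.1],
    [-0.7,-2.5,0.1]
  ],
  "twist": [0.01,0.01,0.01,0,0,0,0,0,0,0],
  "hand": [0.2,0.2,0.2,0.2,0.2,0.2,0.2,0.2,0.2,0.2]
}}

```text
clock: 53.38
tcp_pos: [0.5349, -0.26, 0.3685]
tool_rot: [[-0.984, 0.045, 0.172], [0.049, 0.999, 0.017], [-0.171, 0.025, -0.985]]
contact_force: [0.2, -0.6, -0.5]
gripper_width: 0.293
```

{"op": "drive_tool", "data": {
  "dp": [
    [-0.7,-2.5,0.1],
    [-0.7,-2.5,0.1],
    [-0.7,-2.5,0.1],
    [-0.5,-2,0.1],
    [-0.3,-1.5,0],
    [0,-0.7,0],
    [0,0,0]
  ],
  "twist": [0,0,0,0,0,0,0],
  "hand": [0.2,0.2,0.2,0.2,0.2,0.2,0.2]
}}

```text
clock: 53.97
tcp_pos: [0.5567, -0.3876, 0.3659]
tool_rot: [[-0.984, 0.048, 0.17], [0.052, 0.998, 0.018], [-0.169, 0.026, -0.985]]
contact_force: [0.4, -0.4, -1.8]
gripper_width: 0.298
```

```bash
python3 go.py .600 -.388 .2
```

```text
53.9667 [ 0.5567 -0.3876  0.3659] yaw 176.97 tilt [0.1697 0.0179] w 0.298 F [ 0.4 -0.4 -1.8]
dp cm [-1.47 -0.27 17.08]
```

{"op": "drive_tool", "data": {
  "dp": [
    [-0.3,-0.1,0.7],
    [-0.4,-0.1,1.5],
    [-0.4,-0.1,2],
    [-0.3,0,2.2],
    [-0.1,0,2.2],
    [0,0,2.2],
    [0,0,2.2],
    [0,0,1.7],
    [0,0,1.2],
    [0,0,0.5]
  ],
  "twist": [0,0,0,0,0,0,0,0,0,0],
  "hand": [0.2,0.2,0.2,0.2,0.2,0.2,0.2,0.2,0.2,0.2]
}}

```text
clock: 54.8
tcp_pos: [0.6068, -0.371, 0.1945]
tool_rot: [[-0.985, 0.031, 0.173], [0.037, 0.999, 0.032], [-0.171, 0.038, -0.984]]
contact_force: [-0.5, 0.4, 0.2]
gripper_width: 0.296
```

```bash
python3 go.py .600 -.388 .12
```

```text
54.8 [ 0.6068 -0.371   0.1945] yaw 177.85 tilt [0.1726 0.0317] w 0.296 F [-0.5  0.4  0.2]
dp cm [ 1.88 -2.    7.16]
```

{"op": "drive_tool", "data": {
  "dp": [
    [0.4,-0.6,0.3],
    [0.4,-0.6,0.7],
    [0.4,-0.5,1],
    [0.3,-0.3,1],
    [0.2,-0.2,1],
    [0.1,-0.1,1],
    [0.1,0,0.8],
    [0,0,0.5],
    [0,0,0.2],
    [0,0,0]
  ],
  "twist": [0.02,0,0,0,0,0,0,0,0,0],
  "hand": [0.2,0.2,0.2,0.2,0.2,0.2,0.2,0.2,0.2,0.2]
}}

```text
clock: 55.63
tcp_pos: [0.5976, -0.393, 0.12]
tool_rot: [[-0.983, 0.053, 0.174], [0.059, 0.998, 0.031], [-0.172, 0.041, -0.984]]
contact_force: [0.4, 0.5, -0.6]
gripper_width: 0.292
```

```bash
python3 go.py .600 -.390 .105
```

```text
55.6333 [ 0.5976 -0.393   0.12  ] yaw 176.55 tilt [0.1743 0.0309] w 0.292 F [ 0.4  0.5 -0.6]
dp cm [0.04 0.25 1.53]
```

{"op": "drive_tool", "data": {
  "dp": [
    [0.1,0.1,0.5],
    [0.1,0.1,0.7],
    [0.1,0,0.8],
    [0.1,0,0.7],
    [0.1,0,0.5],
    [0,0,0.2],
    [0,0,0]
  ],
  "twist": [0,0,0,0,0,0,0],
  "hand": [0.2,0.2,0.2,0.2,0.2,0.2,0.2]
}}

```text
clock: 56.22
tcp_pos: [0.6003, -0.3885, 0.0831]
tool_rot: [[-0.983, 0.051, 0.176], [0.057, 0.998, 0.031], [-0.174, 0.04, -0.984]]
contact_force: [-0.0, -0.4, -0.1]
gripper_width: 0.295
```

```bash
python3 go.py .600 -.390 .0825
```

```text
56.2167 [ 0.6003 -0.3885  0.0831] yaw 176.67 tilt [0.1761 0.0308] w 0.295 F [-0.  -0.4 -0.1]
dp cm [ 0.03 -0.15  0.05]
```

{"op": "drive_tool", "data": {
  "dp": [
    [0,0,0.1],
    [0,0,0.05],
    [0,0,0],
    [0,0,0],
    [0,0,0],
    [0,0,0],
    [0,0,0],
    [0,0,0]
  ],
  "twist": [0,0,0,0,0,0,0,0],
  "hand": [0.2,0.2,0.2,0.7,0.7,0.7,0.7,0.7]
}}

```text
clock: 56.88
tcp_pos: [0.6017, -0.3897, 0.0838]
tool_rot: [[-0.982, 0.051, 0.18], [0.057, 0.998, 0.028], [-0.178, 0.038, -0.983]]
contact_force: [0.0, -0.2, -0.4]
gripper_width: 0.589
```

{"op": "drive_tool", "data": {
  "dp": [
    [0,0,0],
    [0,0,0],
    [0,0,-0.7],
    [0,0,-1.5],
    [0,0,-2.5],
    [0,0,-3],
    [0,0,-3],
    [0,0,-3],
    [0,1,-3],
    [0,2,-3]
  ],
  "twist": [0,0,0,0,0,0,0,0,0,0],
  "hand": [0.7,0.7,0.7,0.7,0.7,0.7,0.7,0.7,0.7,0.7]
}}

```text
clock: 57.72
tcp_pos: [0.5614, -0.3677, 0.2856]
tool_rot: [[-0.984, 0.059, 0.169], [0.065, 0.997, 0.03], [-0.166, 0.041, -0.985]]
contact_force: [0.9, 1.5, -0.5]
gripper_width: 0.7
```

{"op": "drive_tool", "data": {
  "dp": [
    [0,3,-1],
    [0,3,0],
    [0,3,0],
    [0,3,0],
    [0,3,0],
    [0,3,0],
    [0,3,0],
    [0,3,0],
    [0,3,0],
    [0,3,0]
  ],
  "twist": [0,0,0,0,0,0,0,0,0,0],
  "hand": [0.7,0.7,0.7,0.7,0.7,0.7,0.7,0.7,0.7,0.7]
}}

```text
clock: 58.55
tcp_pos: [0.5761, -0.0706, 0.3349]
tool_rot: [[-0.976, 0.08, 0.204], [0.085, 0.996, 0.013], [-0.203, 0.03, -0.979]]
contact_force: [-0.3, 1.3, 0.2]
gripper_width: 0.702
```

{"op": "drive_tool", "data": {
  "dp": [
    [0,3,0],
    [0,3,0],
    [0,3,0],
    [0,2,0],
    [0,1,0],
    [0,0,0],
    [0,0,0],
    [0,0,0]
  ],
  "twist": [0,0,0,0,0,0,0,0],
  "hand": [0.7,0.7,0.7,0.7,0.7,0.7,0.7,0.7]
}}

```text
clock: 59.22
tcp_pos: [0.5835, 0.0579, 0.3498]
tool_rot: [[-0.973, 0.075, 0.217], [0.081, 0.997, 0.017], [-0.215, 0.035, -0.976]]
contact_force: [-0.1, 0.0, -0.4]
gripper_width: 0.704
```

Run:
```python
from h import *
B=dict(squeeze=(.021,.128,.082),dropper=(.0165,.102,.058),flask=(.0215,.09,.062),stick=(.013,.136,.13))
d=bot.read_camera("top"); s=bot.read_camera("scene")
for n,(r,h,sh) in B.items():
    m=bot.cut_out(n+"_centre","top")
    if not m: print(n,"none");continue
    P=cloud(d,m[0]["pixels"]);Q=P[(P[:,2]>.032)&(P[:,2]<sh)];T=P[P[:,2]>h]
    f=least_squares(lambda x:np.hypot(Q[:,0]-x[0],Q[:,1]-x[1])-r,Q[:,:2].mean(0),loss="soft_l1",f_scale=.002)
    print(n,m[0]["extent"],"axis",f.x.round(4),"top",np.median(T,0).round(4) if len(T) else "",P[:,2].max().round(3))
a=cv2.resize(d["image"][120:245,375:445],None,fx=4.6,fy=4.6,interpolation=cv2.INTER_CUBIC)
b=cv2.resize(s["image"][140:220,280:370],None,fx=5,fy=5,interpolation=cv2.INTER_CUBIC)
b=cv2.copyMakeBorder(b,0,a.shape[0]-b.shape[0],0,0,cv2.BORDER_CONSTANT)
cv2.imwrite("pics/f1.png",cv2.hconcat([a,b]))
```

```text
squeeze [400.9, 206.2, 20.7, 17.2] axis [ 0.4043 -0.38  ] top [ 0.4042 -0.3781  0.1335] 0.141
dropper [404.2, 187.9, 16.6, 11.1] axis [ 0.4696 -0.3817] top [ 0.4684 -0.379   0.1065] 0.113
flask [396.6, 160.7, 24.7, 21.9] axis [ 0.5327 -0.3841] top [ 0.5308 -0.3823  0.0976] 0.105
stick [402.0, 134.0, 17.4, 20.4] axis [ 0.5985 -0.3849] top [ 0.5975 -0.3831  0.1423] 0.15
```

View pics/f1.png

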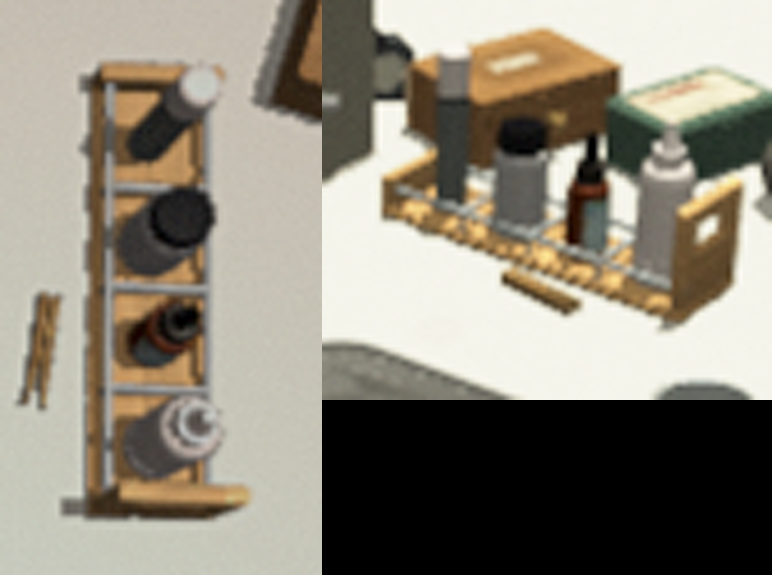

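All four stand upright in their own pockets in the right order: squeeze bottle by the tall board, then dropper, flask and stick. I'm handing in.

```bash
python3 -c "
from workcell import bot
print(bot.close_job(), bot.read_state()['clock'])"
```

```text
the job is handed in; nothing more can be done
the job is handed in; nothing more can be done
```

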